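# Set a stone setter's tools back in their own seats

## Robot

A 6-joint arm with a two-finger parallel gripper is mounted at the origin on a cart in front of the work surface, level with it; the furniture and walls round the work are solid. World frame = base frame: x ahead of the robot, y to its left, z up, the work surface at z = 0. Lengths are in mm, angles in rad, forces in N, time in s.
With the tool pointing down it reaches from about 325 to 850 mm from the base axis. Payload 4.4 kg.
Tool frame: the origin (TCP) lies at the very end of the fingers, on their centre line; the grasp point (between the pads) lies 19 mm behind it; z points along the fingers, y is the direction in which the jaws open and shut (so a half turn about z gives the same grasp; the last joint's range is limited). The gripper opens to 94 mm and grips with 3 to 60 N. Pads are 16 mm wide; open, the fingers measure 119 mm over their backs; the gripper's body (75 mm by 177 mm) begins 78 mm behind the grasp point.
Start: joints at [-1.498, 0.207, 1.542, -0, 1.393, -0.15], TCP at [127.04, -560.792, 205.447] pointing down, gripper open.
Joint ranges: [-2.73, 2.73], [-0.86, 2.22], [0.23, 2.46], [-1.11, 4.25], [0.08, 2.63], [-2.82, 2.82]. Speed limits (rad/s): [2.79, 2.79, 3.14, 3.14, 3.14, 3.14].

## Interface

Orientations are given as a rotation vector (axis times angle).
In Python, from plant import get_obs, grab_frame, finish_job, find_in, masks_of, pinpoint gives the robot as it stands.
- The arm moves only by the shell command python3 -m handwheel 'ROWS' [FORCE]. ROWS is JSON, a list of rows, each an object with "slide": the shift along the tool's x, y, z in m, a list of three; "angular": the turn, a rotation vector about the tool's x, y, z in degrees, a list of three; "claw": the opening, from 0 (shut) to 1 (fully open). A call has 1 to 8 rows; each row shifts and turns the pose as measured when the row begins, along the tool's axes as they then stand; what a row does not reach is not made up. A row lasts 1/12 s, in which the tool goes at most 41.7 mm and 7.16 degrees, less where a joint would pass 70% of its speed; a pose out of reach is approached as far as the arm can. A call is refused whole if a number of a shift passes 0.0417 or a number of a turn 7.16, either way. A call with a gripper value outside its range is refused whole. The fingers move at their own pace and stop on an object; FORCE is the grip in N (left out, the last holds). Time passes only in rows, so rows that do not move let the fingers close. It gives the time, the measured TCP pose, the force and the opening at its end, in the units of the state.
- get_obs(): the state, without advancing time (a new reading comes with each control period).
- grab_frame(name): name is "side" or "top"; returns a dict with "color" (480x640x3 uint8, red, green, blue), "fx", "fy", "cx", "cy" (pixels), "world_from_camera" (4x4, takes a point from camera to world coordinates). Camera axes: x right, y down, z forward; pixel columns grow to the right and rows downward; lengths in mm; the calibration is good to about 2 mm. A picture is of the moment at which its call begins. There is no depth.
- finish_job(): hands the job in, once; it reports no verdict.
Trained networks look in a picture, given as the dict that the camera call returned (one of the last four; its "shot" number tells which), for a name from the list of things; names that differ only in an ending like _2 or _b are one class to them, and where a whole thing is asked for, a point or a joint stands for the part that bears it (a point fixed in the world has none). Each returns a list of dicts, best first, with "p" (0 to 1); they miss things now and then, are a little off and sometimes report something else, mostly with a low value. They report only what shows in the picture. A call takes as long as a camera call. They do not tell look-alikes from the thing itself.
- find_in(picture, name): "bbox" ([left, top, right, bottom] as shares, 0 to 1, of the picture: columns of its width, rows of its height, round what is visible of it).
- masks_of(picture, name): "pixels" (480x640 bool, what is visible of it) and "bbox" ([left, top, right, bottom] as shares, 0 to 1, of the picture: columns of its width, rows of its height, round what is visible of it).
- pinpoint(picture, name): "location" ([column, row] as shares, 0 to 1, of the picture: columns of its width, rows of its height: a listed point, or the origin of a listed thing).
The state is a dict: "clock": time; "q": joint angles; "qd": joint speeds; "joint_efforts": joint torques, N m; "tool_pos": TCP position; "eef_rot": TCP orientation; "wrist_force": force on the tool from outside, world axes, zero at the start; "moment": the same for the moment, N m; "opening": finger opening in mm.
Only numpy, scipy, OpenCV 4.12 (cv2) and the standard library are available. Lean on these libraries where they do the work, as an engineer would, in place of code of your own. Each camera call takes 0.05 s, during which the arm holds its last target. There are 200 camera calls.

## Task

Get the setter's bench ready by seating each tool fully down in its own seat: the steel block lengthwise in the long blue rubber base, the round black pitch tin in the cork ring, the loupe in the felt-lined wooden cradle with its barrel along the channel between the higher rails, and the brown graver handle upright in the brass socket of the dark wooden block. The loupe was left in the blue base and the handle in the cork ring, so clear those first. Set the tools down without dropping them, and leave the two small open tins of screws and scraps standing where they are.

Things in the scene. Friction and masses are not known exactly. Their poses are not given: they have to be found in the camera images.
- bench_block: Loose hardened steel bench block, mid-grey bar 30 x 95 x 24 mm (x, y, z), 0.5 to 0.8 kg, lying flat on the bench. Origin: centre of its underside; y along its length. Grip it across its 30 mm width (along its x).
- pitch_tin: Loose flat round black tin of setting pitch with a small white stone in the middle, 61 mm across, about 0.16 kg; wall 16 mm high (grip it there), the domed pitch rises to 26 mm and can be reached over. Origin: centre of its underside, z up. Starts on the bench.
- lens_loupe: Loose black loupe: a lens barrel 42 mm across and 42 mm long lying on its side, 0.06 kg; it behaves as a 42 mm cube with flat sides. Origin: centre of its underside, z up; x along the barrel (the lens axis), y across it. Starts lying in the blue rubber base, with its barrel along the base's length; grip it across the barrel (along its y) at 20 mm or more above its underside, over the rims.
- brown_handle: Loose brown turned wooden graver handle standing upright on its foot, 51 mm high, 0.03 kg: foot 16 mm across, widening to the 30 mm bulb at 28 to 43 mm above the foot, rounded top. Origin: centre of the foot, z up. Starts standing inside the cork ring. Grip the bulb with the fingertips 23 to 28 mm above its foot.
- block_base: Fixed long blue rubber base for the steel block, about 118 x 57 mm with a small screwed ear at each end. Pocket 106 mm long (along x) and 45 mm wide (along y), floor 6 mm above the bench, rim top 12 mm, rim 6 mm thick. Origin: centre of its underside on the bench. The seated block lies along x with its origin 6 mm above this origin.
- cork_ring: Fixed cork ring with a flat dark grey floor, seat of the pitch tin: 92 mm outside, recess 71 mm across, floor 4 mm above the bench, ring top 9 mm. Origin: centre of its underside. The seated tin's origin is 4 mm above this origin.
- loupe_cradle: Fixed light wooden cradle lined with green felt, seat of the loupe: 70 mm along x, 70 mm along y. Pocket 52 x 52 mm, floor 6 to 7 mm above the bench; the two rails on its x sides are the higher ones (20 mm, 9 mm thick, running along y), the two end lips on its y sides are only 9 mm high. The channel and so the seated loupe's barrel run along y, either way round. Origin: centre of its underside. The seated loupe's origin is 6 mm above this origin.
- handle_block: Fixed dark wooden block 64 x 64 mm with a tapered brass socket let into it, seat of the graver handle. The socket is 38 mm across at its flared mouth, 27 mm below the flare (20 mm above the bench) and 19 mm at its flat floor, 4 mm above the bench; block top 22 mm, brass mouth 24 mm above the bench. Origin: centre of its underside, under the middle of the socket. The seated handle's origin is 4 mm above this origin.
- brass_tin: Small open round metal tin of brass screws, 44 mm across, 17 mm high, loose; a bystander to leave alone. Origin: centre of its underside.
- scrap_tin: Small open round metal tin of red and green scraps, 42 mm across, 11 mm high, loose; a bystander to leave alone. Origin: centre of its underside.
Things that resemble listed ones, but are neither listed nor needed, are in the scene too. What is shaped like the pitch_tin but pink is not meant.

How it is judged:
By the outcome, as a careful person would: the job done as asked, in the order asked, and still so for the second after the job is handed in, with the robot touching nothing.
It also fails if it takes over 106 s, if anything falls off the work surface, if the arm or the gripper's body presses on something with over 40 N, if the wrist force passes 120 N, or if a joint passes its speed limit or range.

## Working session

There is one attempt and no reset: what is moved stays moved. The work goes in short steps, Python scripts to look and compute and a shell command to move; the robot and the scene stay as the last step left them, time stands still between calls to the robot, and variables do not carry over. Pictures are saved under pics/ and viewed, on a budget of 14 in all, crops included, one or two more only if the job needs it, and the job is handed in when it is done.

```bash
ls; mkdir -p pics; cat > h.py <<'E'
import numpy as np,cv2
from plant import *
from scipy.spatial.transform import Rotation as R
def ray(f,u,v,z):
    T=np.array(f["world_from_camera"]);d=T[:3,:3]@np.array([(u-f["cx"])/f["fx"],(v-f["cy"])/f["fy"],1]);o=T[:3,3]
    return (o+d*(z-o[2])/d[2])[:2]
def proj(f,p):
    T=np.linalg.inv(np.array(f["world_from_camera"]));c=T[:3,:3]@np.array(p,float)+T[:3,3]
    return np.array([c[0]/c[2]*f["fx"]+f["cx"],c[1]/c[2]*f["fy"]+f["cy"]])
def save(f,n,crop=None,s=1):
    im=f["color"][:,:,::-1]
    if crop: im=im[crop[1]:crop[3],crop[0]:crop[2]]
    cv2.imwrite("pics/"+n,cv2.resize(im,None,fx=s,fy=s,interpolation=cv2.INTER_CUBIC))
E
python3 - <<'E'
from h import *
np.set_printoptions(precision=1,suppress=True)
o=get_obs();print(o["clock"],o["tool_pos"],o["eef_rot"],o["opening"])
fs={n:grab_frame(n) for n in("top","side")}
Z=dict(bench_block=0,pitch_tin=0,lens_loupe=6,brown_handle=4)
for n,f in fs.items():
    save(f,n+"1.png"); print(n,f["world_from_camera"],f["fx"])
    for k in "bench_block pitch_tin lens_loupe brown_handle block_base cork_ring loupe_cradle handle_block brass_tin scrap_tin".split():
        for r in pinpoint(f,k)[:3]:
            u,v=r["location"][0]*640,r["location"][1]*480
            print(n,k,round(r["p"],2),np.array([u,v]),ray(f,u,v,Z.get(k,0)))
E
```

```text
pics
0.0 [ 127.  -560.   204.3] [-3.1 -0.3 -0. ] 94.0944972248586
top [[  -0.    -1.     0.1  431. ]
 [  -1.     0.    -0.    76.1]
 [   0.    -0.1   -1.  1066.2]
 [   0.     0.     0.     1. ]] 469.77955033659606
top bench_block 0.59 [240.4 233.8] [574.5 229.5]
top pitch_tin 0.9 [310.5 228.8] [585.6  69.4]
top pitch_tin 0.9 [253.  278.3] [473.  199.8]
top pitch_tin 0.72 [194.3 239.2] [562.4 333.9]
top lens_loupe 0.69 [420.9 300.2] [ 422.  -178.5]
top brown_handle 0.64 [429.  207.6] [ 633.9 -204. ]
top brown_handle 0.52 [302.  287.3] [452.2  89. ]
top block_base 0.7 [421.8 295.2] [ 433.2 -182.3]
top cork_ring 0.77 [427.3 205.9] [ 638.7 -201.3]
top loupe_cradle 0.82 [366.8 205.8] [639.  -60.7]
top loupe_cradle 0.46 [426.5 207.6] [ 634.7 -199.3]
top handle_block 0.74 [301.2 286.7] [453.6  91. ]
top brass_tin 0.6 [358.4 291.3] [442.6 -38.4]
top scrap_tin 0.56 [391.3 249.2] [ 538.1 -115.3]
side [[   1.    -0.2    0.2  397.9]
 [  -0.2   -0.6    0.7 -612.4]
 [  -0.    -0.8   -0.6  638. ]
 [   0.     0.     0.     1. ]] 469.3562366394874
side bench_block 0.92 [316.2 207.2] [582.7 225. ]
side pitch_tin 0.88 [334.5 249.8] [584.7  74.3]
side pitch_tin 0.73 [265.4 195.4] [478.  302.1]
side pitch_tin 0.65 [300.4 180.8] [570.6 340.5]
side lens_loupe 0.55 [282.1 366.9] [ 431.  -176.8]
side brown_handle 0.76 [409.8 361.6] [ 628.9 -216.9]
side block_base 0.6 [288.3 369.1] [ 440.1 -179.2]
side cork_ring 0.87 [413.3 353.9] [ 641.4 -202.2]
side loupe_cradle 0.93 [383.2 292. ] [640.7 -61.3]
side handle_block 0.82 [268.5 256.9] [451.2  88.3]
side brass_tin 0.64 [275.4 303.6] [443.6 -38.2]
side scrap_tin 0.84 [339.  325.9] [ 540.8 -116.5]
side scrap_tin 0.44 [315.9 207.5] [581.7 224.1]
side scrap_tin 0.29 [285.8 370.2] [ 435.9 -180.1]
```

View pics/top1.png

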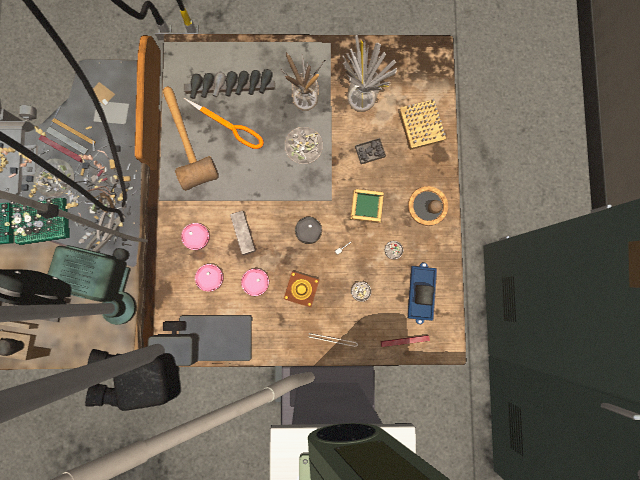

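View pics/side1.png

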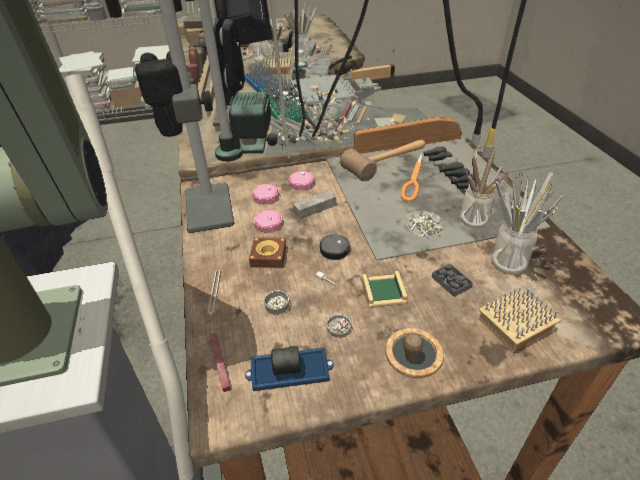

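The black tin is at top px (308,229), and the steel block at (243,232) is slightly tilted. The loupe is in the blue base at (423,292), the handle in the cork ring at (428,206), the cradle at (367,206) and the socket block at (302,288). The pink tins are decoys. Next I'll measure the yaws.

```bash
cat >> h.py <<'E'
def rect(f,name,z,near,tol=60):
    out=[]
    for m in masks_of(f,name)[:4]:
        ys,xs=np.nonzero(m["pixels"])
        if len(xs)<20: continue
        c=cv2.findContours(m["pixels"].astype(np.uint8),cv2.RETR_EXTERNAL,cv2.CHAIN_APPROX_NONE)[0]
        c=max(c,key=cv2.contourArea)[:,0]
        w=np.array([ray(f,a+.0,b+.0,z) for a,b in c],np.float32)
        r=cv2.minAreaRect(w)
        if np.hypot(*(np.array(r[0])-near))<tol: out.append((round(m["p"],2),np.round(r[0],1),np.round(r[1],1),round(r[2],1)))
    return out
E
python3 - <<'E'
from h import *
np.set_printoptions(precision=1,suppress=True)
f=grab_frame("top");s=grab_frame("side")
for k,z,n in (("bench_block",24,(577,227)),("pitch_tin",16,(585,71)),("lens_loupe",48,(422,-178)),("brown_handle",40,(633,-204)),("block_base",12,(437,-180)),("cork_ring",9,(640,-202)),("loupe_cradle",15,(640,-61)),("handle_block",22,(453,90)),("brass_tin",17,(443,-38)),("scrap_tin",11,(539,-116))):
    print(k,rect(f,k,z,n),"side",rect(s,k,z,n))
save(f,"topc.png",(220,170,480,340),3)
E
```

```text
bench_block [(0.63, array([573.8, 221.4]), array([99.6, 31.9]), 16.1)] side [(0.89, array([576.5, 209.7]), array([109.7,  58.5]), 17.3)]
pitch_tin [(0.8, array([581.3,  74.6]), array([57.7, 59.4]), 45.0)] side [(0.72, array([583.9,  67.5]), array([75.9, 60.2]), 76.1)]
lens_loupe [(0.87, array([ 434.6, -175.5]), array([39.2, 41.3]), 88.4)] side [(0.77, array([ 435.4, -195.6]), array([50.1, 42. ]), 82.4)]
brown_handle [(0.72, array([ 630.1, -206.4]), array([29.8, 35.7]), 44.2)] side []
block_base [(0.92, array([ 438.6, -179.8]), array([ 58. , 135.2]), 84.2)] side [(0.94, array([ 441.2, -185.5]), array([ 62.8, 137.2]), 84.1)]
cork_ring [(0.69, array([ 638.7, -201.2]), array([89. , 90.1]), 44.1)] side [(0.88, array([ 641. , -203.7]), array([94.1, 91.1]), 75.2), (0.74, array([ 642.4, -193.5]), array([54.9, 30.6]), 66.7)]
loupe_cradle [] side [(0.58, array([639.9, -66.2]), array([81.3, 73.9]), 83.4)]
handle_block [(0.78, array([448.9,  90.9]), array([65.8, 64. ]), 71.4)] side [(0.75, array([449.9,  78.8]), array([87.7, 71.5]), 71.6)]
brass_tin [(0.51, array([442.1, -41.3]), array([42.4, 42.2]), 89.3)] side [(0.95, array([444.2, -48.4]), array([54.6, 42.5]), 79.1)]
scrap_tin [(0.62, array([ 536.3, -120.6]), array([43.2, 43.3]), 88.8)] side [(0.78, array([ 539.1, -122.7]), array([47.1, 40.9]), 75.3)]
```

View pics/topc.png

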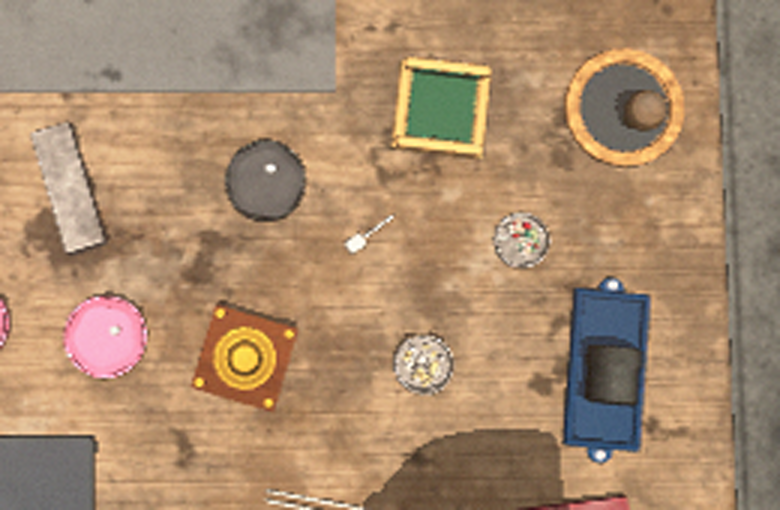

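The crop confirms the yaws: base about −6°, steel block about +16°, cradle about −6° mod 90. I still need to know which cradle rails are higher.

```bash
python3 - <<'E'
from h import *
np.set_printoptions(precision=1,suppress=True)
s=grab_frame("side");f=grab_frame("top")
a=cv2.resize(s["color"][255:320,345:425,::-1],None,fx=7,fy=7,interpolation=cv2.INTER_CUBIC)
cv2.imwrite("pics/cr.png",a)
# cradle outer corners from the top crop at z~15
for u,v in((403,58),(491,68),(480,155),(395,147)): print(ray(f,u/3+220,v/3+170,15))
# handle bulb, mid height z~40
print("handle",ray(f,436.5,206.3,45)); print("loupe",ray(f,424.5,294.7,38))
o=get_obs();print(R.from_rotvec(o["eef_rot"]).as_matrix(),o["q"])
E
```

```text
[674.4 -30.9]
[666.6 -98. ]
[599.5 -88.3]
[605.8 -23.9]
handle [ 629. -210.]
loupe [ 434.2 -179. ]
[[ 1.   0.2  0. ]
 [ 0.2 -1.  -0. ]
 [ 0.   0.  -1. ]] [-1.5  0.2  1.5  0.   1.4 -0.2]
```

View pics/cr.png

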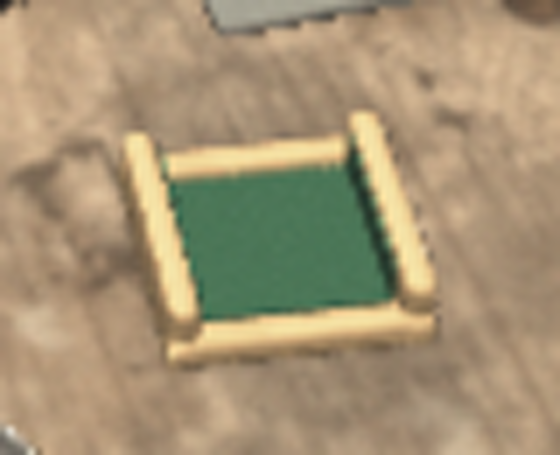

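The higher rails run near-to-far in the side view, so the channel runs along world y (cradle yaw about −6.5°) and the loupe needs a +90° turn.

```bash
cat > go.py <<'E'
import sys
from h import *
np.set_printoptions(precision=1,suppress=True)
def plan(x,y,z,yaw,o=None):
    o=o or get_obs();Rc=R.from_rotvec(o["eef_rot"]);Rg=R.from_euler("z",yaw,degrees=True)*R.from_euler("x",180,degrees=True)
    d=np.array([x,y,z])-o["tool_pos"]
    print("t%.2f"%o["clock"],"pos",np.array(o["tool_pos"]),"open %.1f"%o["opening"],"F",np.array(o["wrist_force"]),"q6 %.2f"%o["q"][5])
    print(" turn(tool,deg)",np.degrees((Rc.inv()*Rg).as_rotvec()),"slide now",Rc.inv().apply(d),"slide after turn",Rg.inv().apply(d))
if __name__=="__main__": plan(*map(float,sys.argv[1:5]))
E
python3 go.py 433 -179 120 -5.8
```

```text
t2.30 pos [ 127.  -560.8  205.5] open 94.1 F [-0.4 -0.5 -0.2] q6 -0.15
 turn(tool,deg) [ 0.  -0.  18.6] slide now [ 382.7 -304.8   85.5] slide after turn [ 265.8 -410.8   85.5]
```

```bash
python3 -m handwheel '[{"slide":[0,0,0],"angular":[0,0,6.2],"claw":1},{"slide":[0,0,0],"angular":[0,0,6.2],"claw":1},{"slide":[0,0,0],"angular":[0,0,6.2],"claw":1},{"slide":[0.022,-0.034,0.007],"angular":[0,0,0],"claw":1},{"slide":[0.022,-0.034,0.007],"angular":[0,0,0],"claw":1},{"slide":[0.022,-0.034,0.007],"angular":[0,0,0],"claw":1},{"slide":[0.022,-0.034,0.007],"angular":[0,0,0],"claw":1},{"slide":[0.022,-0.034,0.007],"angular":[0,0,0],"claw":1}]' 20
python3 -m handwheel '[{"slide":[0.022,-0.034,0.007],"angular":[0,0,0],"claw":1},{"slide":[0.022,-0.034,0.007],"angular":[0,0,0],"claw":1},{"slide":[0.022,-0.034,0.007],"angular":[0,0,0],"claw":1},{"slide":[0.022,-0.034,0.007],"angular":[0,0,0],"claw":1},{"slide":[0.022,-0.034,0.007],"angular":[0,0,0],"claw":1},{"slide":[0.022,-0.034,0.007],"angular":[0,0,0],"claw":1}]'
python3 go.py 433 -179 26 -5.8
```

```text
clock: 2.97
tool_pos: [255.4, -409.7, 170.7]
eef_rot: [3.124, -0.208, 0.001]
wrist_force: [0.9, -0.3, -0.4]
opening: 94.1
clock: 3.47
tool_pos: [415.2, -221.7, 127.9]
eef_rot: [3.12, -0.213, 0.008]
wrist_force: [0.3, -1.1, -0.3]
opening: 94.1
t3.47 pos [ 415.2 -221.7  127.9] open 94.1 F [ 0.3 -1.1 -0.3] q6 1.04
 turn(tool,deg) [ 0.8 -0.3 -2. ] slide now [ 11.1 -46.2 101.3] slide after turn [ 13.3 -44.3 101.9]
```

```bash
python3 -m handwheel '[{"slide":[0.006,-0.023,0.025],"angular":[0.8,-0.3,-2.0],"claw":1},{"slide":[0.006,-0.022,0.025],"angular":[0,0,0],"claw":1},{"slide":[0,0,0],"angular":[0,0,0],"claw":1}]'
python3 go.py 433 -179 26 -5.8
python3 - <<'E'
from h import *
for n in("top","side"):
    f=grab_frame(n); print(n,rect(f,"lens_loupe",38,(433,-179)))
    c=proj(f,(433,-179,40)).astype(int); save(f,"l"+n+".png",(max(c[0]-60,0),c[1]-50,c[0]+60,c[1]+50),5)
import cv2
cv2.imwrite("pics/l.png",np.hstack([cv2.imread("pics/l%s.png"%n)[:,50:450] for n in("top","side")]))
E
```

```text
clock: 3.72
tool_pos: [438.3, -171.8, 77.1]
eef_rot: [3.138, -0.143, 0.009]
wrist_force: [-0.5, -0.3, -0.8]
opening: 93.9
t3.72 pos [ 438.3 -171.8   77.1] open 93.9 F [-0.5 -0.3 -0.8] q6 1.10
 turn(tool,deg) [ 0.  -0.3  0.6] slide now [-4.9  7.6 51.1] slide after turn [-4.5  7.7 51.1]
top []
side [(0.74, array([ 436. , -187.5]), array([50.3, 42.4]), 83.1)]
```

View pics/l.png

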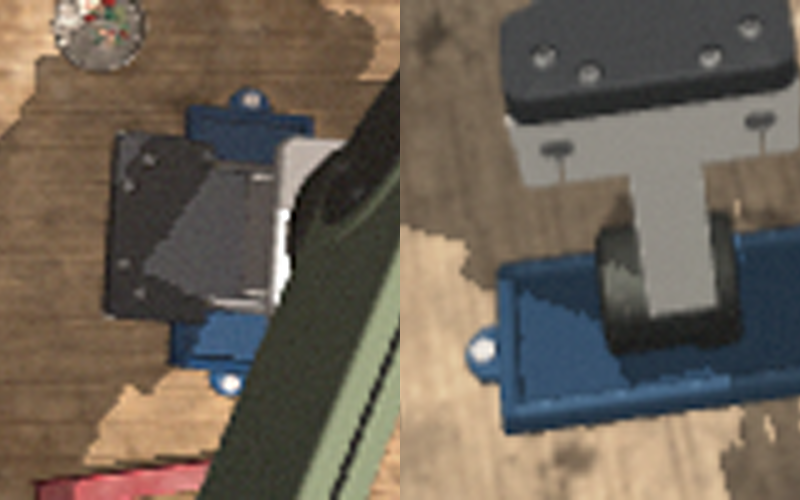

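In the side view the near finger lines up with the loupe barrel. I'll descend and grip.

```bash
python3 -m handwheel '[{"slide":[-0.003,0.008,0.025],"angular":[0,0,0.6],"claw":1},{"slide":[0,0,0.025],"angular":[0,0,0],"claw":1},{"slide":[0,0,0],"angular":[0,0,0],"claw":1}]'
python3 go.py 433 -179 26 -5.8
python3 -m handwheel '[{"slide":[0,0,0],"angular":[0,0,0],"claw":0.35},{"slide":[0,0,0],"angular":[0,0,0],"claw":0.35},{"slide":[0,0,0],"angular":[0,0,0],"claw":0.35},{"slide":[0,0,0],"angular":[0,0,0],"claw":0.35},{"slide":[0,0,0],"angular":[0,0,0],"claw":0.35},{"slide":[0,0,0],"angular":[0,0,0],"claw":0.35}]' 15
python3 go.py 433 -179 26 -5.8
```

```text
clock: 4.17
tool_pos: [442.5, -194.7, 38.0]
eef_rot: [3.12, -0.175, 0.043]
wrist_force: [-0.4, 0.7, 0.4]
opening: 93.8
t4.17 pos [ 442.5 -194.7   38. ] open 93.8 F [-0.4  0.7  0.4] q6 1.09
 turn(tool,deg) [ 0.9 -1.6 -0.6] slide now [-11.5 -14.8  11.4] slide after turn [-11.1 -14.7  12. ]
clock: 4.67
tool_pos: [444.9, -195.5, 46.1]
eef_rot: [3.125, -0.19, 0.053]
wrist_force: [-0.4, 6.8, 4.5]
opening: 57.2
t4.67 pos [ 444.9 -195.5   46.1] open 57.2 F [-0.4  6.8  4.5] q6 1.09
 turn(tool,deg) [ 0.5 -2.  -1.2] slide now [-14.5 -15.1  19.5] slide after turn [-13.5 -15.3  20.1]
```

```bash
python3 -m handwheel '[{"slide":[0,0,0],"angular":[0,0,0],"claw":1},{"slide":[0,0,0],"angular":[0,0,0],"claw":1},{"slide":[0,0,0],"angular":[0,0,0],"claw":1},{"slide":[0,0,0],"angular":[0,0,0],"claw":1}]'
python3 go.py 433 -179 26 -5.8
python3 - <<'E'
from h import *
f=grab_frame("side"); o=get_obs();print(o["tool_pos"],o["qd"])
c=proj(f,(433,-179,40)).astype(int); save(f,"ls2.png",(c[0]-80,c[1]-70,c[0]+80,c[1]+60),4)
E
python3 go.py 433 -179 26 -5.8
```

```text
clock: 5.0
tool_pos: [447.1, -196.5, 49.5]
eef_rot: [3.121, -0.187, 0.062]
wrist_force: [-0.2, -0.9, -0.4]
opening: 80.8
t5.00 pos [ 447.1 -196.5   49.5] open 80.8 F [-0.2 -0.9 -0.4] q6 1.09
 turn(tool,deg) [ 0.7 -2.3 -1.1] slide now [-17.1 -15.9  22.7] slide after turn [-15.8 -16.   23.5]
[ 447.17677043 -196.57026938   49.50857247] [-0.00029435  0.00615504  0.00416986  0.00382908  0.0013671  -0.00152858]
t5.05 pos [ 447.2 -196.6   49.5] open 84.9 F [-0.4  0.5  0.3] q6 1.09
 turn(tool,deg) [ 0.7 -2.3 -1.1] slide now [-17.1 -16.   22.6] slide after turn [-15.9 -16.   23.5]
```

View pics/ls2.png

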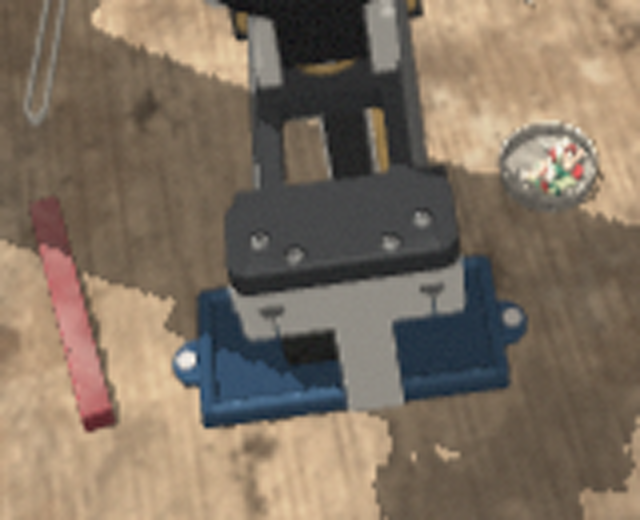

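```bash
python3 -m handwheel '[{"slide":[-0.008,-0.008,0],"angular":[0.7,-2.3,-1.1],"claw":1},{"slide":[-0.008,-0.008,0],"angular":[0,0,0],"claw":1}]'
python3 -m handwheel '[{"slide":[0,0,0],"angular":[0,0,0],"claw":1}]'
python3 -m handwheel '[{"slide":[0,0,0],"angular":[0,0,0],"claw":1}]'
python3 -m handwheel '[{"slide":[0,0,0],"angular":[0,0,0],"claw":1}]'
python3 go.py 433 -179 26 -5.8
```

```text
clock: 5.22
tool_pos: [434.3, -180.7, 49.9]
eef_rot: [3.135, -0.159, 0.003]
wrist_force: [0.2, -0.4, 0.4]
opening: 93.8
clock: 5.3
tool_pos: [432.6, -179.2, 49.2]
eef_rot: [3.137, -0.159, -0.0]
wrist_force: [-0.0, -0.9, 0.4]
opening: 93.8
clock: 5.38
tool_pos: [432.6, -179.1, 49.3]
eef_rot: [3.136, -0.159, 0.001]
wrist_force: [0.1, 0.6, -0.6]
opening: 93.9
clock: 5.47
tool_pos: [432.3, -178.9, 49.1]
eef_rot: [3.136, -0.159, 0.001]
wrist_force: [-0.5, 0.1, -0.0]
opening: 93.9
t5.47 pos [ 432.3 -178.9   49.1] open 93.9 F [-0.5  0.1 -0. ] q6 1.10
 turn(tool,deg) [ 0.1 -0.1  0. ] slide now [ 0.7 -0.  23.1] slide after turn [ 0.7  0.  23.1]
```

```bash
python3 -c "
from plant import *;import numpy as np;o=get_obs();print(np.round(o['joint_efforts'],1),np.round(o['q'],3))"
python3 -m handwheel '[{"slide":[0,0,0.006],"angular":[0,0,0],"claw":1}]'
python3 -m handwheel '[{"slide":[0,0,0.006],"angular":[0,0,0],"claw":1}]'
python3 -m handwheel '[{"slide":[0,0,0],"angular":[0,0,0],"claw":1}]'
python3 -c "
from plant import *;import numpy as np;o=get_obs();print(np.round(o['joint_efforts'],1),np.round(o['q'],3))"
```

```text
[  0.  -30.4 -22.7   0.   -0.1   0. ] [-5.770e-01  1.790e-01  1.937e+00 -1.000e-03  1.024e+00  1.095e+00]
clock: 5.55
tool_pos: [433.3, -179.7, 43.9]
eef_rot: [3.134, -0.159, 0.006]
wrist_force: [-0.5, 0.0, -1.5]
opening: 94.2
clock: 5.63
tool_pos: [433.5, -179.9, 37.7]
eef_rot: [3.134, -0.159, 0.007]
wrist_force: [-0.1, 1.1, 0.7]
opening: 94.3
clock: 5.72
tool_pos: [432.6, -179.6, 36.4]
eef_rot: [3.135, -0.16, 0.005]
wrist_force: [0.4, 0.6, 0.3]
opening: 94.1
[ -0.  -31.  -22.5   0.   -0.2   0. ] [-5.780e-01  2.010e-01  1.944e+00 -1.000e-03  9.930e-01  1.095e+00]
```

```bash
python3 -m handwheel '[{"slide":[0,0,0.006],"angular":[0,0,0],"claw":1},{"slide":[0,0,0.004],"angular":[0,0,0],"claw":1},{"slide":[0,0,0],"angular":[0,0,0],"claw":1}]'
python3 -m handwheel '[{"slide":[0,0,0],"angular":[0,0,0],"claw":0.35},{"slide":[0,0,0],"angular":[0,0,0],"claw":0.35},{"slide":[0,0,0],"angular":[0,0,0],"claw":0.35},{"slide":[0,0,0],"angular":[0,0,0],"claw":0.35},{"slide":[0,0,0],"angular":[0,0,0],"claw":0.35},{"slide":[0,0,0],"angular":[0,0,0],"claw":0.35},{"slide":[0,0,0],"angular":[0,0,0],"claw":0.35},{"slide":[0,0,0],"angular":[0,0,0],"claw":0.35}]' 15
python3 -m handwheel '[{"slide":[0,0,0],"angular":[0,0,0],"claw":0.35},{"slide":[0,0,0],"angular":[0,0,0],"claw":0.35}]' 15
python3 go.py 433 -179 26 -5.8
```

```text
clock: 5.97
tool_pos: [432.3, -179.6, 24.6]
eef_rot: [3.135, -0.161, 0.003]
wrist_force: [1.4, -0.7, 0.5]
opening: 93.8
clock: 6.63
tool_pos: [432.7, -179.9, 24.6]
eef_rot: [3.135, -0.161, 0.004]
wrist_force: [1.0, 0.2, -0.5]
opening: 43.9
clock: 6.8
tool_pos: [432.7, -179.9, 24.7]
eef_rot: [3.135, -0.161, 0.004]
wrist_force: [-0.6, 0.4, -1.5]
opening: 41.8
t6.80 pos [ 432.7 -179.9   24.7] open 41.8 F [-0.6  0.4 -1.5] q6 1.10
 turn(tool,deg) [ 0.1 -0.2 -0.1] slide now [ 0.2 -0.9 -1.3] slide after turn [ 0.2 -0.9 -1.3]
```

Gripped at 41.8 mm. Lifting now.

```bash
python3 -m handwheel '[{"slide":[0,0,-0.01],"angular":[0,0,0],"claw":0.35},{"slide":[0,0,-0.02],"angular":[0,0,0],"claw":0.35},{"slide":[0,0,-0.02],"angular":[0,0,0],"claw":0.35},{"slide":[0,0,-0.02],"angular":[0,0,0],"claw":0.35},{"slide":[0,0,-0.01],"angular":[0,0,0],"claw":0.35},{"slide":[0,0,0],"angular":[0,0,0],"claw":0.35}]'
python3 go.py 639 -61 110 -5.8
```

```text
clock: 7.3
tool_pos: [430.8, -178.6, 109.2]
eef_rot: [3.137, -0.161, -0.002]
wrist_force: [0.1, 0.3, -0.9]
opening: 42.2
t7.30 pos [ 430.8 -178.6  109.2] open 42.2 F [ 0.1  0.3 -0.9] q6 1.10
 turn(tool,deg) [ 0.   0.1 -0.1] slide now [ 195.1 -138.3   -1.2] slide after turn [ 195.3 -138.1   -0.8]
```

```bash
python3 -m handwheel '[{"slide":[0.024,-0.017,0],"angular":[0,0,0],"claw":0.35},{"slide":[0.028,-0.02,0],"angular":[0,0,0],"claw":0.35},{"slide":[0.028,-0.02,0],"angular":[0,0,0],"claw":0.35},{"slide":[0.028,-0.02,0],"angular":[0,0,0],"claw":0.35},{"slide":[0.028,-0.02,0],"angular":[0,0,0],"claw":0.35},{"slide":[0.028,-0.02,0],"angular":[0,0,0],"claw":0.35},{"slide":[0.02,-0.014,0],"angular":[0,0,0],"claw":0.35},{"slide":[0.01,-0.008,0],"angular":[0,0,0],"claw":0.35}]'
python3 -m handwheel '[{"slide":[0,0,0],"angular":[0,0,-5],"claw":0.35},{"slide":[0,0,0],"angular":[0,0,-6.5],"claw":0.35},{"slide":[0,0,0],"angular":[0,0,-6.5],"claw":0.35},{"slide":[0,0,0],"angular":[0,0,-6.5],"claw":0.35},{"slide":[0,0,0],"angular":[0,0,-6.5],"claw":0.35},{"slide":[0,0,0],"angular":[0,0,-6.5],"claw":0.35},{"slide":[0,0,0],"angular":[0,0,-6.5],"claw":0.35},{"slide":[0,0,0],"angular":[0,0,-6.5],"claw":0.35}]'
python3 -m handwheel '[{"slide":[0,0,0],"angular":[0,0,-6.5],"claw":0.35},{"slide":[0,0,0],"angular":[0,0,-6.5],"claw":0.35},{"slide":[0,0,0],"angular":[0,0,-6.5],"claw":0.35},{"slide":[0,0,0],"angular":[0,0,-6.5],"claw":0.35},{"slide":[0,0,0],"angular":[0,0,-6.5],"claw":0.35},{"slide":[0,0,0],"angular":[0,0,-5],"claw":0.35},{"slide":[0,0,0],"angular":[0,0,0],"claw":0.35}]'
python3 go.py 639 -61 60 83.5
```

```text
clock: 7.97
tool_pos: [643.2, -56.6, 107.5]
eef_rot: [3.136, -0.172, -0.006]
wrist_force: [0.5, 0.5, -0.4]
opening: 41.6
clock: 8.63
tool_pos: [642.6, -50.9, 99.9]
eef_rot: [-2.874, -1.248, 0.018]
wrist_force: [-0.1, 0.5, -0.2]
opening: 41.8
clock: 9.22
tool_pos: [638.1, -49.6, 93.9]
eef_rot: [-2.272, -2.139, 0.022]
wrist_force: [-0.6, -0.2, -0.8]
opening: 41.8
t9.22 pos [638.1 -49.6  93.9] open 41.8 F [-0.6 -0.2 -0.8] q6 -0.15
 turn(tool,deg) [-1.5 -0.2  3. ] slide now [-11.5   2.5  33.8] slide after turn [-11.2   2.2  33.9]
```

```bash
python3 -m handwheel '[{"slide":[-0.006,0.001,0.012],"angular":[-1.5,-0.2,3.0],"claw":0.35},{"slide":[-0.005,0.001,0.012],"angular":[0,0,0],"claw":0.35},{"slide":[0,0,0],"angular":[0,0,0],"claw":0.35},{"slide":[0,0,0],"angular":[0,0,0],"claw":0.35}]'
python3 go.py 639 -61 25 83.5
python3 - <<'E'
from h import *
o=get_obs();zt=o["tool_pos"][2]
s=grab_frame("side");t=grab_frame("top")
for n,f in(("s",s),("t",t)):
    for k,z in(("lens_loupe",zt-19),("loupe_cradle",0)):
        for r in pinpoint(f,k)[:2]: print(n,k,r["p"],ray(f,r["location"][0]*640,r["location"][1]*480,z))
c=proj(s,(639,-61,40)).astype(int); save(s,"cr2.png",(c[0]-75,c[1]-60,c[0]+75,c[1]+60),5)
E
```

```text
clock: 9.55
tool_pos: [638.0, -60.6, 67.4]
eef_rot: [-2.349, -2.084, 0.001]
wrist_force: [0.9, 0.4, -0.4]
opening: 42.0
t9.55 pos [638.  -60.6  67.4] open 42.0 F [ 0.9  0.4 -0.4] q6 -0.11
 turn(tool,deg) [-0.1 -0.  -0.3] slide now [-0.3  1.1 42.4] slide after turn [-0.3  1.1 42.4]
s lens_loupe 0.96 [635.58166197 -56.20853837]
s lens_loupe 0.29 [ 620.54751886 -100.78046236]
s loupe_cradle 0.85 [643.78738318 -57.77647189]
s loupe_cradle 0.26 [449.87834753  91.76903843]
```

View pics/cr2.png

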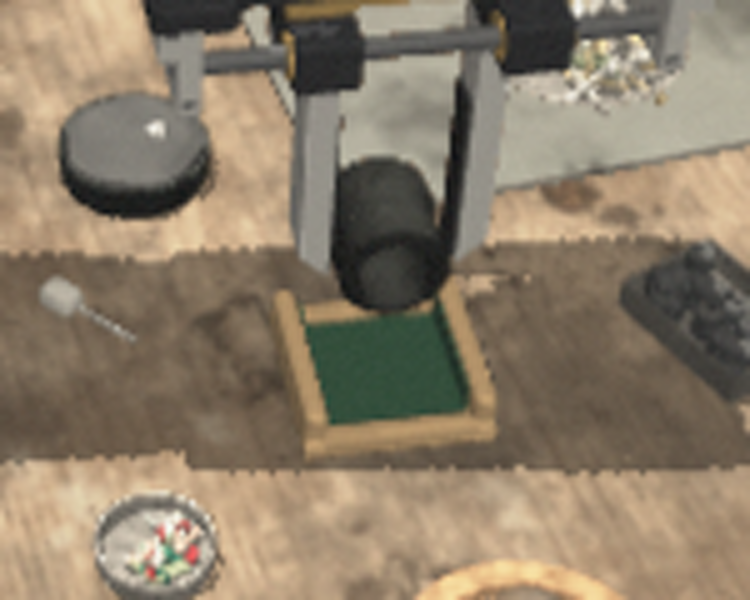

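The loupe is aligned with the channel and above it. I'll lower it in small steps.

```bash
python3 -m handwheel '[{"slide":[-0.002,0.002,0.008],"angular":[0,0,0],"claw":0.35},{"slide":[0,0,0.01],"angular":[0,0,0],"claw":0.35},{"slide":[0,0,0.008],"angular":[0,0,0],"claw":0.35},{"slide":[0,0,0.006],"angular":[0,0,0],"claw":0.35},{"slide":[0,0,0],"angular":[0,0,0],"claw":0.35}]'
python3 go.py 640 -63 25 83.5
python3 -c "
from h import *
s=grab_frame('side');c=proj(s,(639,-61,20)).astype(int); save(s,'cr3.png',(c[0]-60,c[1]-50,c[0]+60,c[1]+50),5)"
```

```text
clock: 10.27
tool_pos: [642.3, -62.9, 34.9]
eef_rot: [2.346, 2.085, 0.004]
wrist_force: [0.1, 0.3, -1.7]
opening: 41.8
t10.27 pos [642.3 -62.9  34.9] open 41.8 F [ 0.1  0.3 -1.7] q6 -0.11
 turn(tool,deg) [ 0.2 -0.  -0.3] slide now [-0.4 -2.3  9.9] slide after turn [-0.4 -2.3  9.9]
```

View pics/cr3.png

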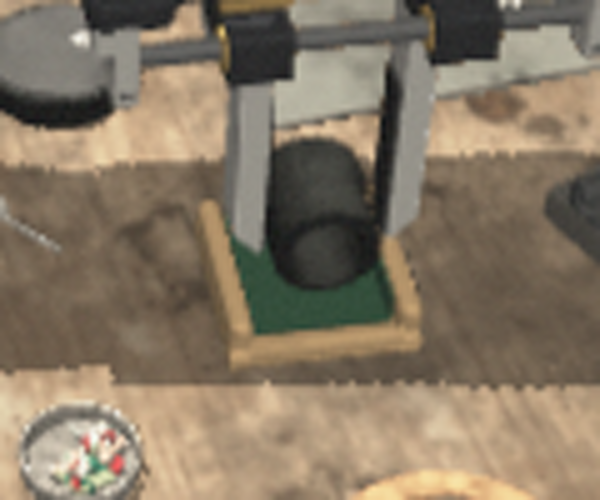

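```bash
python3 - <<'E'
from h import *
s=grab_frame('side');c=proj(s,(639,-61,20)).astype(int)
P=lambda u,v,z: print(np.round(ray(s,c[0]-60+u/5,c[1]-50+v/5,z),1))
print("loupe front bottom z16");P(322,289,16);print("front lip top outer corners z9");P(232,352,9);P(420,335,9);print("lip inner edge");P(250,333,9);P(395,320,9)
r=pinpoint(s,"lens_loupe")[0];print(r["p"],ray(s,r["location"][0]*640,r["location"][1]*480,16))
print(rect(s,"lens_loupe",37,(640,-60)))
E
```

```text
loupe front bottom z16
[641.9 -76.6]
front lip top outer corners z9
[603.6 -90.9]
[ 670.5 -100.5]
lip inner edge
[612.6 -84.1]
[664.6 -91.5]
0.56 [639.48967263 -54.85956701]
[(0.8, array([648.2, -57.5]), array([77. , 38.9]), 70.8)]
```

```bash
python3 -m handwheel '[{"slide":[-0.006,-0.002,0],"angular":[0,0,0],"claw":0.35},{"slide":[0,0,0.004],"angular":[0,0,0],"claw":0.35},{"slide":[0,0,0],"angular":[0,0,0],"claw":0.35}]'
python3 go.py 640 -69 25 83.5
```

```text
clock: 10.72
tool_pos: [642.4, -69.7, 34.6]
eef_rot: [2.342, 2.081, 0.01]
wrist_force: [-0.5, 0.4, -0.8]
opening: 42.0
t10.72 pos [642.4 -69.7  34.6] open 42.0 F [-0.5  0.4 -0.8] q6 -0.12
 turn(tool,deg) [ 0.6  0.  -0.2] slide now [ 0.5 -2.5  9.6] slide after turn [ 0.5 -2.4  9.6]
```

```bash
python3 -m handwheel '[{"slide":[0,-0.003,0.003],"angular":[0.6,0,0],"claw":0.35},{"slide":[0,-0.001,0.004],"angular":[0,0,0],"claw":0.35},{"slide":[0,0,0.003],"angular":[0,0,0],"claw":0.35}]'
python3 go.py 640 -68 25 83.5
```

```text
clock: 10.97
tool_pos: [639.2, -69.5, 26.4]
eef_rot: [2.348, 2.085, 0.002]
wrist_force: [-5.1, 3.8, 14.3]
opening: 42.0
t10.97 pos [639.2 -69.5  26.4] open 42.0 F [-5.1  3.8 14.3] q6 -0.12
 turn(tool,deg) [ 0.1  0.  -0.3] slide now [1.6 0.6 1.4] slide after turn [1.6 0.6 1.4]
```

```bash
python3 -m handwheel '[{"slide":[0,0,0],"angular":[0,0,0],"claw":0.35}]'
python3 go.py 640 -68 25 83.5
python3 -c "
from h import *
s=grab_frame('side');c=proj(s,(639,-61,20)).astype(int); save(s,'cr4.png',(c[0]-50,c[1]-40,c[0]+50,c[1]+40),7)"
```

```text
clock: 11.05
tool_pos: [639.3, -69.3, 26.7]
eef_rot: [2.348, 2.085, 0.002]
wrist_force: [0.8, -0.2, -1.4]
opening: 41.8
t11.05 pos [639.3 -69.3  26.7] open 41.8 F [ 0.8 -0.2 -1.4] q6 -0.12
 turn(tool,deg) [ 0.1  0.  -0.3] slide now [1.4 0.6 1.7] slide after turn [1.4 0.6 1.7]
```

View pics/cr4.png

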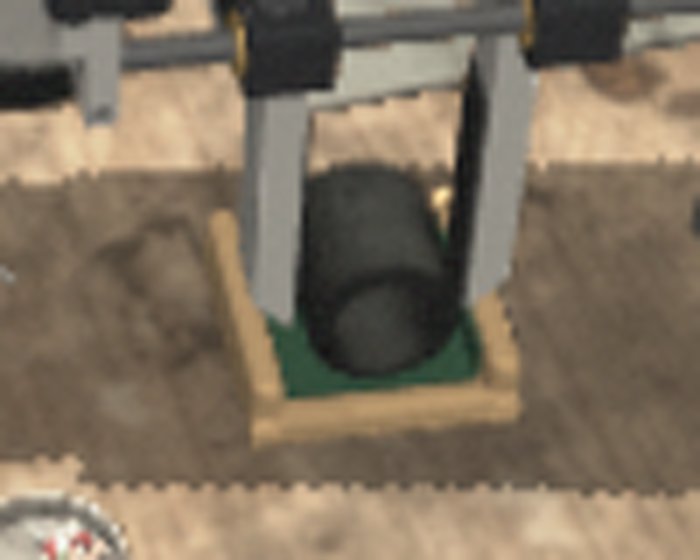

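It sits between the rails with a small gap in front, and I felt floor contact at about 14 N. Release and retreat.

```bash
python3 -m handwheel '[{"slide":[0,0,0.002],"angular":[0,0,0],"claw":0.35},{"slide":[0,0,0.001],"angular":[0,0,0],"claw":0.35}]'
python3 -m handwheel '[{"slide":[0,0,0],"angular":[0,0,0],"claw":0.5},{"slide":[0,0,0],"angular":[0,0,0],"claw":0.6},{"slide":[0,0,0],"angular":[0,0,0],"claw":0.7},{"slide":[0,0,0],"angular":[0,0,0],"claw":0.7},{"slide":[0,0,-0.006],"angular":[0,0,0],"claw":0.7},{"slide":[0,0,-0.03],"angular":[0,0,0],"claw":0.7},{"slide":[0,0,-0.04],"angular":[0,0,0],"claw":0.7},{"slide":[0,0,0],"angular":[0,0,0],"claw":0.7}]'
python3 go.py 632 -208 80 83.5
python3 - <<'E'
from h import *
s=grab_frame("side");t=grab_frame("top")
for k,z,n in(("lens_loupe",40,(640,-61)),("brown_handle",4,0)):
    for nm,f in(("s",s),("t",t)):
        for r in pinpoint(f,k)[:2]: print(nm,k,r["p"],ray(f,r["location"][0]*640,r["location"][1]*480,6 if z==40 else 4))
# handle bulb top & sides from side mask
m=[a for a in masks_of(s,"brown_handle")][:2]
for a in m: print(a["p"],np.array(a["bbox"])*[640,480,640,480])
x0,y0=proj(s,(635,-130,0)).astype(int);save(s,"hs.png",(x0-75,y0-70,x0+75,y0+70),5)
E
```

```text
clock: 11.27
tool_pos: [639.5, -68.9, 25.8]
eef_rot: [2.348, 2.085, 0.002]
wrist_force: [-3.1, 0.0, 5.2]
opening: 41.9
clock: 11.93
tool_pos: [636.4, -68.2, 99.9]
eef_rot: [-2.344, -2.082, 0.006]
wrist_force: [1.3, -1.4, 1.1]
opening: 65.8
t11.93 pos [636.4 -68.2  99.9] open 65.8 F [ 1.3 -1.4  1.1] q6 -0.12
 turn(tool,deg) [-0.4 -0.1 -0.3] slide now [-139.3   12.2   19.7] slide after turn [-139.4   11.4   19.9]
s lens_loupe 0.81 [639.14729815 -54.26291312]
s brown_handle 0.7 [ 630.8654779  -215.57526663]
```

View pics/hs.png

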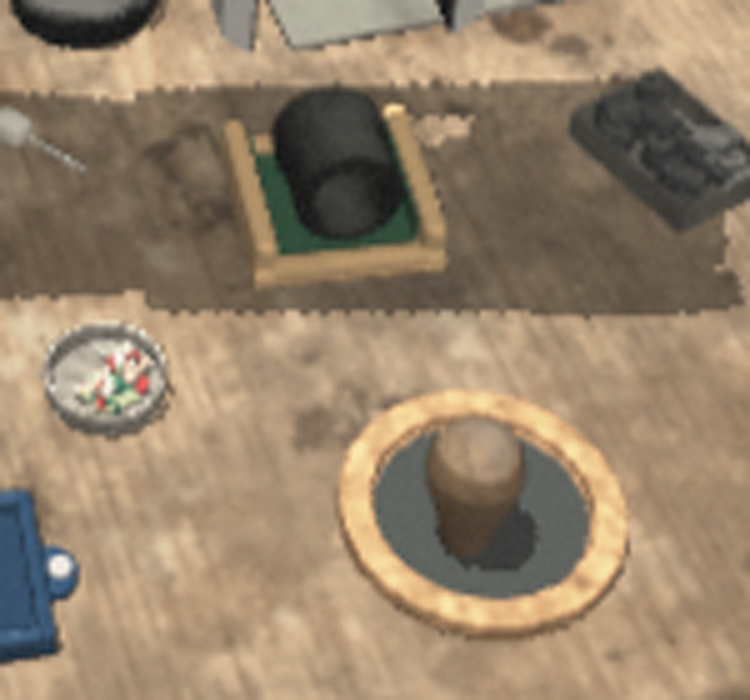

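```bash
python3 - <<'E'
from h import *
s=grab_frame("side")
x0,y0=proj(s,(635,-130,0)).astype(int)
P=lambda n,u,v,z: print(n,np.round(ray(s,x0-75+u/5,y0-70+v/5,z),1))
P("bulb widest mid",476,467,36);P("foot front",470,556,4);P("top apex",479,445,49)
P("ring L",340,510,9);P("ring R",628,520,9);P("ring front",480,632,4);P("ring back",468,393,9)
P("loupe front bottom",355,236,6.5);P("lip inner L",283,258,9);P("lip inner R",412,246,9);P("loupe top back",330,90,48)
E
```

```text
bulb widest mid [ 635.  -207.1]
foot front [ 632.6 -217.1]
top apex [ 634.  -208.4]
ring L [ 597.3 -193.6]
ring R [ 684.3 -220.3]
ring front [ 624.9 -243.6]
ring back [ 654.8 -160. ]
loupe front bottom [643.9 -81.6]
lip inner L [614.6 -87.1]
lip inner R [660.8 -93.5]
loupe top back [643.5 -47.9]
```

Handle at about (632,−208), bulb at mid-height as expected. The loupe front bottom measures about −81.6, so its centre is about −61, which matches the cradle. Now going to the handle.

```bash
python3 -m handwheel '[{"slide":[-0.02,0.002,0.003],"angular":[-0.4,0,-0.3],"claw":0.7},{"slide":[-0.03,0.002,0.003],"angular":[0,0,0],"claw":0.7},{"slide":[-0.03,0.003,0.004],"angular":[0,0,0],"claw":0.7},{"slide":[-0.03,0.003,0.005],"angular":[0,0,0],"claw":0.7},{"slide":[-0.02,0.002,0.005],"angular":[0,0,0],"claw":0.7},{"slide":[-0.01,0,0],"angular":[0,0,0],"claw":0.7},{"slide":[0,0,0],"angular":[0,0,0],"claw":0.7}]'
python3 go.py 632 -208 29.5 83.5
```

```text
clock: 12.92
tool_pos: [623.0, -209.0, 62.4]
eef_rot: [-2.321, -2.083, 0.018]
wrist_force: [1.0, 0.5, -0.1]
opening: 65.7
t12.92 pos [ 623.  -209.    62.4] open 65.7 F [ 1.   0.5 -0.1] q6 -0.35
 turn(tool,deg) [-1.4 -0.4  0.3] slide now [ 1.7  9.7 32.7] slide after turn [ 2.   8.9 32.9]
```

```bash
python3 -m handwheel '[{"slide":[0.001,0.005,0],"angular":[-1.4,-0.4,0.3],"claw":0.7},{"slide":[0.001,0.004,0.005],"angular":[0,0,0],"claw":0.7},{"slide":[0,0,0.01],"angular":[0,0,0],"claw":0.7},{"slide":[0,0,0.01],"angular":[0,0,0],"claw":0.7},{"slide":[0,0,0.004],"angular":[0,0,0],"claw":0.7},{"slide":[0,0,0],"angular":[0,0,0],"claw":0.7}]'
python3 go.py 632 -208 29.5 83.5
```

```text
clock: 13.42
tool_pos: [631.7, -203.0, 29.0]
eef_rot: [-2.337, -2.092, 0.0]
wrist_force: [-0.7, -1.3, 0.0]
opening: 66.0
t13.42 pos [ 631.7 -203.    29. ] open 66.0 F [-0.7 -1.3  0. ] q6 -0.33
 turn(tool,deg) [-0.2 -0.2  0.2] slide now [-5.   0.8 -0.6] slide after turn [-5.   0.8 -0.5]
```

```bash
python3 -m handwheel '[{"slide":[-0.006,0,0],"angular":[0,0,0],"claw":0.6},{"slide":[0,0,0],"angular":[0,0,0],"claw":0.5}]' 8
python3 go.py 632 -208 29.5 83.5
python3 - <<'E'
from h import *
s=grab_frame("side");c=proj(s,(632,-208,20)).astype(int);save(s,"h2.png",(c[0]-45,c[1]-45,c[0]+45,c[1]+45),6)
E
```

```text
clock: 13.58
tool_pos: [630.3, -207.7, 27.5]
eef_rot: [-2.333, -2.092, 0.002]
wrist_force: [0.2, -0.2, -0.4]
opening: 55.8
t13.58 pos [ 630.3 -207.7   27.5] open 55.8 F [ 0.2 -0.2 -0.4] q6 -0.34
 turn(tool,deg) [-0.4 -0.2  0.3] slide now [-0.1  1.7 -2. ] slide after turn [-0.1  1.7 -2. ]
```

View pics/h2.png

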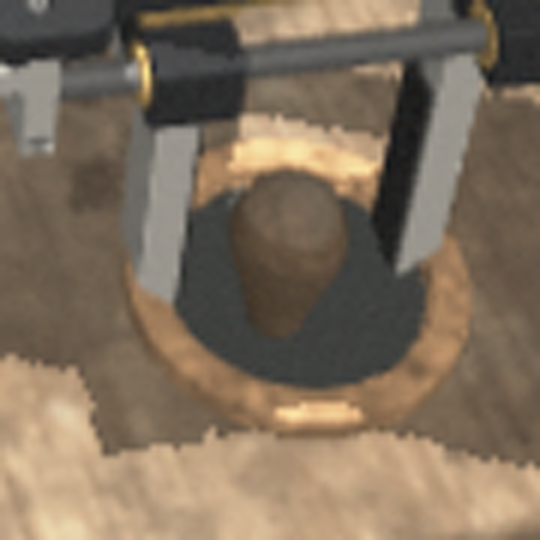

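The handle is upright between the fingers and centred. Closing.

```bash
python3 -m handwheel '[{"slide":[0,0.001,-0.001],"angular":[0,0,0],"claw":0.4},{"slide":[0,0,0],"angular":[0,0,0],"claw":0.3},{"slide":[0,0,0],"angular":[0,0,0],"claw":0.22},{"slide":[0,0,0],"angular":[0,0,0],"claw":0.22},{"slide":[0,0,0],"angular":[0,0,0],"claw":0.22},{"slide":[0,0,0],"angular":[0,0,0],"claw":0.22},{"slide":[0,0,0],"angular":[0,0,0],"claw":0.22}]' 12
python3 go.py 632 -208 29.5 83.5
python3 -m handwheel '[{"slide":[0,0,-0.01],"angular":[0,0,0],"claw":0.22},{"slide":[0,0,-0.02],"angular":[0,0,0],"claw":0.22},{"slide":[0,0,-0.02],"angular":[0,0,0],"claw":0.22},{"slide":[0,0,-0.02],"angular":[0,0,0],"claw":0.22},{"slide":[0,0,-0.01],"angular":[0,0,0],"claw":0.22},{"slide":[0,0,0],"angular":[0,0,0],"claw":0.22}]'
python3 go.py 451.5 89.5 120 83.5
```

```text
clock: 14.22
tool_pos: [632.7, -208.3, 30.7]
eef_rot: [-2.336, -2.093, -0.001]
wrist_force: [0.2, 0.3, -1.2]
opening: 30.1
t14.22 pos [ 632.7 -208.3   30.7] open 30.1 F [ 0.2  0.3 -1.2] q6 -0.34
 turn(tool,deg) [-0.2 -0.2  0.2] slide now [ 0.2 -0.7  1.2] slide after turn [ 0.2 -0.7  1.2]
clock: 14.72
tool_pos: [631.4, -207.9, 114.5]
eef_rot: [-2.333, -2.091, 0.002]
wrist_force: [0.9, 0.8, 0.2]
opening: 29.9
t14.72 pos [ 631.4 -207.9  114.5] open 29.9 F [0.9 0.8 0.2] q6 -0.34
 turn(tool,deg) [-0.4 -0.3  0.2] slide now [ 275.9 -211.4   -2.6] slide after turn [ 275.1 -212.4   -5.5]
```

```bash
python3 -m handwheel '[{"slide":[0.02,-0.015,-0.001],"angular":[-0.4,-0.3,0.2],"claw":0.22},{"slide":[0.03,-0.023,0],"angular":[0,0,0],"claw":0.22},{"slide":[0.03,-0.023,0],"angular":[0,0,0],"claw":0.22},{"slide":[0.03,-0.023,0],"angular":[0,0,0],"claw":0.22},{"slide":[0.03,-0.023,0],"angular":[0,0,0],"claw":0.22},{"slide":[0.03,-0.023,0],"angular":[0,0,0],"claw":0.22},{"slide":[0.03,-0.023,0],"angular":[0,0,0],"claw":0.22},{"slide":[0.03,-0.023,0],"angular":[0,0,0],"claw":0.22}]'
python3 -m handwheel '[{"slide":[0.025,-0.02,0],"angular":[0,0,0],"claw":0.22},{"slide":[0.015,-0.012,0],"angular":[0,0,0],"claw":0.22},{"slide":[0,0,0],"angular":[0,0,0],"claw":0.22},{"slide":[0,0,0],"angular":[0,0,0],"claw":0.22}]'
python3 go.py 451.5 89.5 80 83.5
python3 - <<'E'
from h import *
s=grab_frame("side");t=grab_frame("top")
print(ray(t,301.3,289,24), ray(t,301.3,289,15))
c=proj(s,(451,89,40)).astype(int);print(c);save(s,"sk.png",(c[0]-50,c[1]-50,c[0]+50,c[1]+50),6)
E
```

```text
clock: 15.38
tool_pos: [480.1, 41.8, 111.8]
eef_rot: [2.352, 2.072, 0.001]
wrist_force: [0.7, 1.5, -0.3]
opening: 30.2
clock: 15.72
tool_pos: [443.9, 93.1, 108.4]
eef_rot: [2.348, 2.086, -0.005]
wrist_force: [-0.1, -0.4, -0.1]
opening: 30.2
t15.72 pos [443.9  93.1 108.4] open 30.2 F [-0.1 -0.4 -0.1] q6 0.14
 turn(tool,deg) [-0.1  0.2 -0.2] slide now [-2.6  8.  28.4] slide after turn [-2.7  7.9 28.4]
[448.03860796  90.36890334] [448.18617791  90.4922736 ]
[266 241]
```

View pics/sk.png

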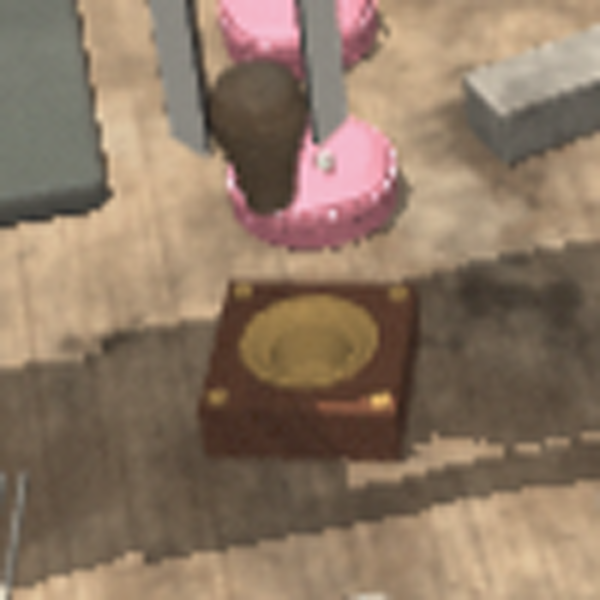

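```bash
python3 - <<'E'
from h import *
s=grab_frame("side");o=get_obs()
P=lambda u,v,z: np.round(ray(s,216+u/6,191+v/6,z),1)
print("mouth",P(310,341,24),"socket floor",P(310,352,6),"foot",P(270,207,o["tool_pos"][2]-26.7),"bulb",P(258,108,o["tool_pos"][2]+8),o["tool_pos"])
E
```

```text
mouth [451.8  88.6] socket floor [452.5 103.6] foot [444.5  89. ] bulb [445.1  94.8] [445.29050677  91.77381654 108.64958738]
```

```bash
python3 -m handwheel '[{"slide":[-0.001,0.004,0.01],"angular":[0,0,0],"claw":0.22},{"slide":[-0.001,0.003,0.015],"angular":[0,0,0],"claw":0.22},{"slide":[0,0,0.015],"angular":[0,0,0],"claw":0.22},{"slide":[0,0,0.01],"angular":[0,0,0],"claw":0.22},{"slide":[0,0,0],"angular":[0,0,0],"claw":0.22},{"slide":[0,0,0],"angular":[0,0,0],"claw":0.22}]'
python3 go.py 450.5 89.5 30.7 83.5
python3 - <<'E'
from h import *
s=grab_frame("side");t=grab_frame("top")
a=s["color"][200:290,222:312,::-1]; 
cv2.imwrite("pics/sk2.png",cv2.resize(a,None,fx=6,fy=6,interpolation=cv2.INTER_CUBIC))
E
```

```text
clock: 16.37
tool_pos: [459.7, 81.8, 55.2]
eef_rot: [2.358, 2.067, 0.0]
wrist_force: [-0.8, 0.7, 0.6]
opening: 30.1
t16.37 pos [459.7  81.8  55.2] open 30.1 F [-0.8  0.7  0.6] q6 0.13
 turn(tool,deg) [ 0.3  0.2 -1. ] slide now [  6.5 -10.2  24.5] slide after turn [  6.6 -10.   24.5]
```

View pics/sk2.png

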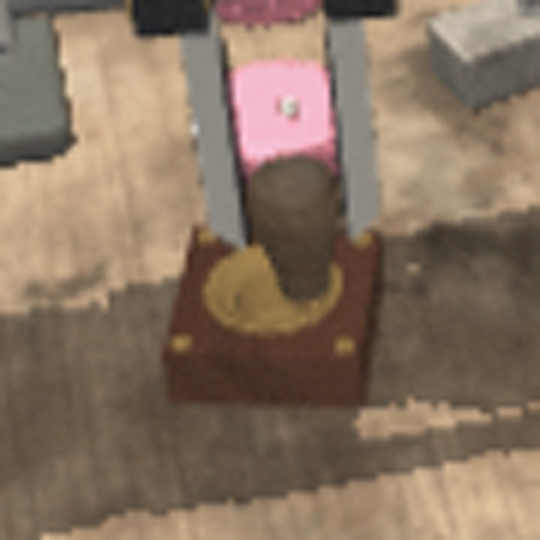

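The foot is about 10 mm off in x and in front of the socket centre, at crop (302,292) against (273,285). Correcting.

```bash
python3 -m handwheel '[{"slide":[0.003,-0.005,0],"angular":[0,0,-1],"claw":0.22},{"slide":[0.003,-0.004,0],"angular":[0,0,0],"claw":0.22},{"slide":[0,0,0],"angular":[0,0,0],"claw":0.22},{"slide":[0,0,0],"angular":[0,0,0],"claw":0.22}]'
python3 go.py 450.5 89.5 30.7 83.5
python3 - <<'E'
from h import *
s=grab_frame("side")
a=s["color"][200:290,222:312,::-1]; 
cv2.imwrite("pics/sk3.png",cv2.resize(a,None,fx=6,fy=6,interpolation=cv2.INTER_CUBIC))
E
```

```text
clock: 16.8
tool_pos: [452.8, 89.4, 57.7]
eef_rot: [2.336, 2.087, 0.006]
wrist_force: [-0.2, 0.5, -0.9]
opening: 30.4
t16.80 pos [452.8  89.4  57.7] open 30.4 F [-0.2  0.5 -0.9] q6 0.13
 turn(tool,deg) [0.5 0.2 0. ] slide now [-0.1 -2.5 27. ] slide after turn [-0.2 -2.3 27. ]
```

View pics/sk3.png

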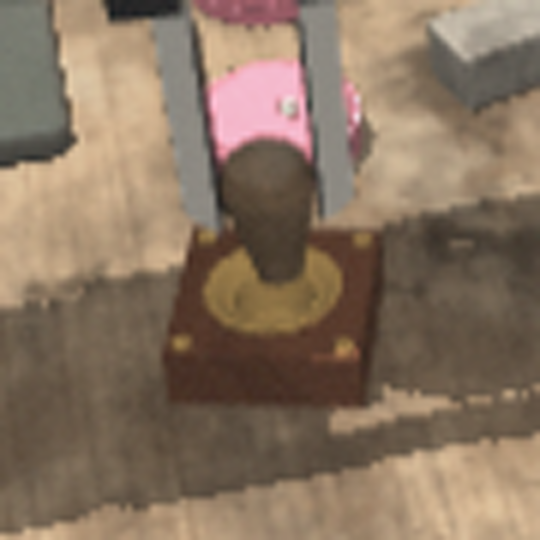

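The foot is centred over the socket. I'll lower it slowly and watch force.

```bash
python3 -m handwheel '[{"slide":[0,-0.001,0.004],"angular":[0.5,0,0],"claw":0.22},{"slide":[0,0,0.005],"angular":[0,0,0],"claw":0.22},{"slide":[0,0,0.005],"angular":[0,0,0],"claw":0.22}]'
python3 -m handwheel '[{"slide":[0,0,0],"angular":[0,0,0],"claw":0.22}]'
python3 go.py 450.5 89.5 30.7 83.5
```

```text
clock: 17.1
tool_pos: [453.5, 89.9, 44.7]
eef_rot: [2.338, 2.091, 0.002]
wrist_force: [1.1, -0.0, -1.1]
opening: 30.2
clock: 17.18
tool_pos: [452.6, 89.9, 43.5]
eef_rot: [2.339, 2.091, -0.0]
wrist_force: [-0.3, 0.4, -0.3]
opening: 30.2
t17.18 pos [452.6  89.9  43.5] open 30.2 F [-0.3  0.4 -0.3] q6 0.12
 turn(tool,deg) [0.2 0.2 0.1] slide now [-0.6 -2.1 12.8] slide after turn [-0.6 -2.  12.8]
```

```bash
python3 -m handwheel '[{"slide":[0,-0.001,0.004],"angular":[0,0,0],"claw":0.22},{"slide":[0,0,0.003],"angular":[0,0,0],"claw":0.22}]'
python3 -m handwheel '[{"slide":[0,0,0.003],"angular":[0,0,0],"claw":0.22}]'
python3 -m handwheel '[{"slide":[0,0,0],"angular":[0,0,0],"claw":0.22}]'
python3 go.py 450.5 89.5 30.7 83.5
```

```text
clock: 17.35
tool_pos: [451.7, 90.0, 35.8]
eef_rot: [2.339, 2.091, -0.001]
wrist_force: [-0.2, 0.4, -0.2]
opening: 30.3
clock: 17.43
tool_pos: [451.6, 89.9, 32.4]
eef_rot: [2.339, 2.091, -0.001]
wrist_force: [0.9, -0.9, -0.8]
opening: 30.1
clock: 17.52
tool_pos: [450.8, 89.9, 31.4]
eef_rot: [2.34, 2.092, -0.003]
wrist_force: [-0.6, 0.5, 0.0]
opening: 30.3
t17.52 pos [450.8  89.9  31.4] open 30.3 F [-0.6  0.5  0. ] q6 0.12
 turn(tool,deg) [0.  0.2 0.1] slide now [-0.4 -0.3  0.7] slide after turn [-0.4 -0.3  0.7]
```

```bash
python3 -m handwheel '[{"slide":[0,0,0.002],"angular":[0,0,0],"claw":0.22}]'
python3 -m handwheel '[{"slide":[0,0,0.002],"angular":[0,0,0],"claw":0.22}]'
python3 go.py 450.5 89.5 30.7 83.5
```

```text
clock: 17.6
tool_pos: [451.2, 89.8, 29.5]
eef_rot: [2.34, 2.092, -0.002]
wrist_force: [0.3, -1.0, 18.3]
opening: 30.6
clock: 17.68
tool_pos: [452.1, 89.8, 29.0]
eef_rot: [2.34, 2.091, -0.002]
wrist_force: [-5.4, -0.0, 20.7]
opening: 29.7
t17.68 pos [452.1  89.8  29. ] open 29.7 F [-5.4 -0.  20.7] q6 0.12
 turn(tool,deg) [0.1 0.2 0.1] slide now [-0.5 -1.5 -1.7] slide after turn [-0.5 -1.5 -1.7]
```

Floor contact came at the expected height. Release, retreat and head for the steel block, taking a numeric check on the way.

```bash
python3 -m handwheel '[{"slide":[0,0,0],"angular":[0,0,0],"claw":0.4},{"slide":[0,0,0],"angular":[0,0,0],"claw":0.5},{"slide":[0,0,0],"angular":[0,0,0],"claw":0.6},{"slide":[0,0,0],"angular":[0,0,0],"claw":0.7},{"slide":[0,0,-0.008],"angular":[0,0,0],"claw":0.7},{"slide":[0,0,-0.03],"angular":[0,0,0],"claw":0.7},{"slide":[0,0,-0.04],"angular":[0,0,0],"claw":0.7},{"slide":[0,0,0],"angular":[0,0,0],"claw":0.7}]'
python3 go.py 577 226 100 16
python3 - <<'E'
from h import *
f=grab_frame("side");t=grab_frame("top")
for k,z in(("brown_handle",4),("lens_loupe",6),("bench_block",0)):
  for nm,g in(("s",f),("t",t)):
    for r in pinpoint(g,k)[:1]: print(nm,k,r["p"],ray(g,r["location"][0]*640,r["location"][1]*480,z))
print("seat px",proj(f,(451,89.5,4)),[ (m["p"],np.array(m["bbox"])*[640,480,640,480]) for m in find_in(f,"brown_handle")[:1]], "pred top",proj(f,(451,89.5,55)))
print(rect(f,"bench_block",24,(577,226)))
E
```

```text
clock: 18.35
tool_pos: [450.3, 89.9, 109.1]
eef_rot: [-2.342, -2.093, 0.008]
wrist_force: [0.6, 0.5, 0.1]
opening: 65.8
t18.35 pos [450.3  89.9 109.1] open 65.8 F [0.6 0.5 0.1] q6 0.12
 turn(tool,deg) [-0.1  0.3 67.6] slide now [149.4 110.8   8.1] slide after turn [159.3 -95.9   9.1]
s brown_handle 0.56 [452.00051551  82.44889897]
t brown_handle 0.53 [587.84488814  73.3624537 ]
s lens_loupe 0.86 [638.63896559 -58.13330075]
t lens_loupe 0.75 [635.61615182 -64.65193055]
s bench_block 0.75 [455.65055485  87.99698103]
t bench_block 0.95 [578.87670594 220.8328784 ]
seat px [268.13067268 255.06004006] [(0.68, array([260.928, 236.784, 274.816, 252.576]))] pred top [265.7169321 235.6151159]
[(0.87, array([576.2, 208.7]), array([104.6,  57.1]), 14.9)]
```

The handle's bbox top (row 237) matches the seated prediction (236). Now the steel block at about (576,223), yaw 16°.

```bash
python3 -m handwheel '[{"slide":[0,0,0],"angular":[0,0,5],"claw":0.7},{"slide":[0,0,0],"angular":[0,0,7],"claw":0.7},{"slide":[0,0,0],"angular":[0,0,7],"claw":0.7},{"slide":[0,0,0],"angular":[0,0,7],"claw":0.7},{"slide":[0,0,0],"angular":[0,0,7],"claw":0.7},{"slide":[0,0,0],"angular":[0,0,7],"claw":0.7},{"slide":[0,0,0],"angular":[0,0,7],"claw":0.7},{"slide":[0,0,0],"angular":[0,0,7],"claw":0.7}]'
python3 -m handwheel '[{"slide":[0,0,0],"angular":[0,0,7],"claw":0.7},{"slide":[0,0,0],"angular":[0,0,5],"claw":0.7},{"slide":[0,0,0],"angular":[0,0,0],"claw":0.7}]'
python3 go.py 576 223 60 16
```

```text
clock: 19.52
tool_pos: [441.4, 89.6, 97.3]
eef_rot: [-3.044, -0.764, 0.043]
wrist_force: [0.1, -0.4, -0.8]
opening: 65.5
clock: 19.77
tool_pos: [440.6, 89.6, 95.9]
eef_rot: [-3.112, -0.425, 0.047]
wrist_force: [1.2, 0.3, 0.1]
opening: 65.4
t19.77 pos [440.6  89.6  95.9] open 65.4 F [1.2 0.3 0.1] q6 1.31
 turn(tool,deg) [-0.3  1.7 -0.4] slide now [167.3 -92.   31.3] slide after turn [167.  -90.9  35.9]
```

```bash
python3 -m handwheel '[{"slide":[0.02,-0.012,0],"angular":[0,0,0],"claw":0.7},{"slide":[0.03,-0.018,0.003],"angular":[0,0,0],"claw":0.7},{"slide":[0.03,-0.018,0.004],"angular":[0,0,0],"claw":0.7},{"slide":[0.03,-0.018,0.005],"angular":[0,0,0],"claw":0.7},{"slide":[0.02,-0.012,0.005],"angular":[0,0,0],"claw":0.7},{"slide":[0.01,-0.006,0],"angular":[0,0,0],"claw":0.7},{"slide":[0,0,0],"angular":[0,0,0],"claw":0.7},{"slide":[0,0,0],"angular":[0,0,0],"claw":0.7}]'
python3 go.py 576 223 10 16
```

```text
clock: 20.43
tool_pos: [554.1, 213.2, 69.3]
eef_rot: [-3.108, -0.452, 0.057]
wrist_force: [-0.4, -0.4, -0.6]
opening: 66.0
t20.43 pos [554.1 213.2  69.3] open 66.0 F [-0.4 -0.4 -0.6] q6 1.50
 turn(tool,deg) [-0.3  2.1  0.6] slide now [25.9 -2.9 58.4] slide after turn [23.7 -3.4 59.3]
```

```bash
python3 -m handwheel '[{"slide":[0.012,-0.002,0.006],"angular":[-0.3,2.1,0.6],"claw":0.7},{"slide":[0.012,-0.001,0.008],"angular":[0,0,0],"claw":0.7},{"slide":[0,0,0.008],"angular":[0,0,0],"claw":0.7},{"slide":[0,0,0],"angular":[0,0,0],"claw":0.7},{"slide":[0,0,0],"angular":[0,0,0],"claw":0.7}]'
python3 go.py 576 223 10 16
python3 - <<'E'
from h import *
s=grab_frame("side");t=grab_frame("top")
print(rect(t,"bench_block",24,(576,223)))
for m in masks_of(s,"bench_block")[:1]: print(m["p"],np.array(m["bbox"])*[640,480,640,480])
c=proj(s,(576,223,20)).astype(int);print(c);save(s,"bb.png",(c[0]-50,c[1]-45,c[0]+50,c[1]+45),6)
E
```

```text
clock: 20.85
tool_pos: [572.7, 219.2, 45.2]
eef_rot: [3.109, 0.44, -0.005]
wrist_force: [0.1, 0.3, 1.0]
opening: 65.8
t20.85 pos [572.7 219.2  45.2] open 65.8 F [0.1 0.3 1. ] q6 1.52
 turn(tool,deg) [0.1 0.2 0.1] slide now [ 4.4 -2.7 35.2] slide after turn [ 4.2 -2.7 35.2]
[]
0.72 [294.272 190.32  334.784 218.688]
[313 201]
```

View pics/bb.png

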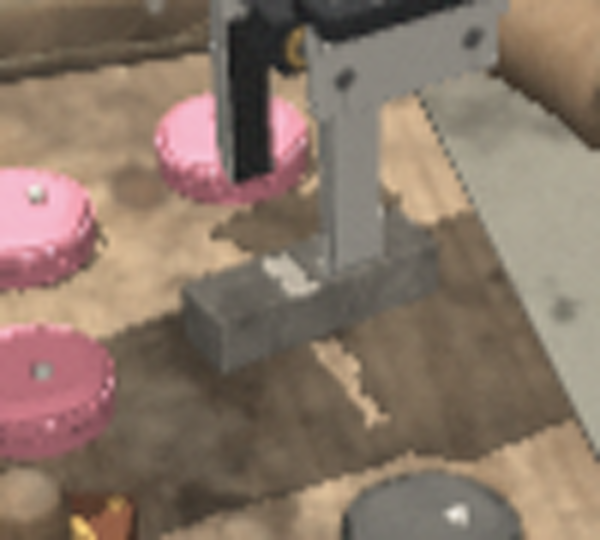

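```bash
python3 - <<'E'
from h import *
s=grab_frame("side")
P=lambda u,v,z: ray(s,263+u/6,156+v/6,z)
a=P(225,312,24);b=P(438,240,24);c=P(183,285,24);a0=P(225,372,0);b0=P(438,290,0)
print(a,b,c,a0,b0,np.hypot(*(a-b)),np.hypot(*(a-c)),np.degrees(np.arctan2(*(b-a)[::-1])),np.degrees(np.arctan2(*(b0-a0)[::-1])))
print("centre",b+(c-a)/2+(a-b)/2, "bottom front mid",(a0+b0)/2)
E
```

```text
[541.90920488 199.82565224] [628.57473774 222.6529854 ] [530.4187259  220.21990313] [539.82708461 195.47905547] [628.89030942 223.63067062] 89.62143563877393 23.40847231859715 14.756307623578627 17.541002487354543
centre [579.49673182 221.43644427] bottom front mid [584.35869702 209.55486304]
```

```bash
python3 -m handwheel '[{"slide":[0.004,-0.002,0.006],"angular":[0,0,0],"claw":0.7},{"slide":[0.002,-0.001,0.009],"angular":[0,0,0],"claw":0.7},{"slide":[0,0,0.009],"angular":[0,0,0],"claw":0.7},{"slide":[0,0,0.006],"angular":[0,0,0],"claw":0.7},{"slide":[0,0,0],"angular":[0,0,0],"claw":0.7},{"slide":[0,0,0],"angular":[0,0,0],"claw":0.7}]'
python3 go.py 578 223.5 9.5 16
```

```text
clock: 21.6
tool_pos: [579.3, 225.1, 13.3]
eef_rot: [3.109, 0.44, 0.0]
wrist_force: [-0.7, -0.7, 0.4]
opening: 65.7
t21.60 pos [579.3 225.1  13.3] open 65.7 F [-0.7 -0.7  0.4] q6 1.52
 turn(tool,deg) [0.1 0.  0.1] slide now [-1.7  1.2  3.8] slide after turn [-1.7  1.2  3.8]
```

```bash
python3 -m handwheel '[{"slide":[-0.001,0.001,0.004],"angular":[0,0,0],"claw":0.5},{"slide":[0,0,0],"angular":[0,0,0],"claw":0.4},{"slide":[0,0,0],"angular":[0,0,0],"claw":0.2},{"slide":[0,0,0],"angular":[0,0,0],"claw":0.2},{"slide":[0,0,0],"angular":[0,0,0],"claw":0.2},{"slide":[0,0,0],"angular":[0,0,0],"claw":0.2},{"slide":[0,0,0],"angular":[0,0,0],"claw":0.2},{"slide":[0,0,0],"angular":[0,0,0],"claw":0.2}]' 45
python3 go.py 578 223.5 9.5 16
python3 -m handwheel '[{"slide":[0,0,-0.005],"angular":[0,0,0],"claw":0.2},{"slide":[0,0,-0.01],"angular":[0,0,0],"claw":0.2},{"slide":[0,0,-0.02],"angular":[0,0,0],"claw":0.2},{"slide":[0,0,-0.025],"angular":[0,0,0],"claw":0.2},{"slide":[0,0,-0.025],"angular":[0,0,0],"claw":0.2},{"slide":[0,0,-0.015],"angular":[0,0,0],"claw":0.2},{"slide":[0,0,0],"angular":[0,0,0],"claw":0.2}]'
python3 go.py 438.5 -180 100 -5.8
```

```text
clock: 22.27
tool_pos: [578.4, 223.2, 8.6]
eef_rot: [3.109, 0.44, -0.001]
wrist_force: [0.5, -0.1, -1.0]
opening: 29.8
t22.27 pos [578.4 223.2   8.6] open 29.8 F [ 0.5 -0.1 -1. ] q6 1.52
 turn(tool,deg) [0.1 0.  0.1] slide now [-0.3 -0.4 -0.9] slide after turn [-0.3 -0.4 -0.9]
clock: 22.85
tool_pos: [568.5, 221.5, 104.6]
eef_rot: [3.107, 0.441, -0.039]
wrist_force: [1.3, 0.5, -6.1]
opening: 29.8
t22.85 pos [568.5 221.5 104.6] open 29.8 F [ 1.3  0.5 -6.1] q6 1.52
 turn(tool,deg) [ 0.3  1.4 21.9] slide now [-236.3  349.5   10.5] slide after turn [-88.8 412.6   4.6]
```

```bash
python3 -m handwheel '[{"slide":[0,0,0],"angular":[0.3,1.4,5],"claw":0.2},{"slide":[0,0,0],"angular":[0,0,6],"claw":0.2},{"slide":[0,0,0],"angular":[0,0,6],"claw":0.2},{"slide":[0,0,0],"angular":[0,0,5],"claw":0.2},{"slide":[0,0,0],"angular":[0,0,0],"claw":0.2}]'
python3 -m handwheel '[{"slide":[-0.004,0.018,0],"angular":[0,0,0],"claw":0.2},{"slide":[-0.006,0.028,0],"angular":[0,0,0],"claw":0.2},{"slide":[-0.006,0.03,0],"angular":[0,0,0],"claw":0.2},{"slide":[-0.006,0.03,0],"angular":[0,0,0],"claw":0.2},{"slide":[-0.006,0.03,0],"angular":[0,0,0],"claw":0.2},{"slide":[-0.006,0.03,0],"angular":[0,0,0],"claw":0.2},{"slide":[-0.006,0.03,0],"angular":[0,0,0],"claw":0.2},{"slide":[-0.006,0.03,0],"angular":[0,0,0],"claw":0.2}]'
python3 go.py 438.5 -180 100 -5.8
```

```text
clock: 23.27
tool_pos: [564.0, 220.8, 100.9]
eef_rot: [-3.134, 0.187, 0.012]
wrist_force: [0.0, 0.1, -6.2]
opening: 29.6
clock: 23.93
tool_pos: [484.9, -0.0, 92.1]
eef_rot: [-3.133, 0.136, 0.032]
wrist_force: [0.1, -1.4, -5.3]
opening: 29.5
t23.93 pos [484.9  -0.   92.1] open 29.5 F [ 0.1 -1.4 -5.3] q6 1.48
 turn(tool,deg) [-0.2  1.2  0.8] slide now [-30.8 183.3  -8. ] slide after turn [-28.  183.7  -7.9]
```

```bash
python3 -m handwheel '[{"slide":[-0.005,0.03,-0.002],"angular":[-0.2,1.2,0.8],"claw":0.2},{"slide":[-0.005,0.03,-0.001],"angular":[0,0,0],"claw":0.2},{"slide":[-0.005,0.03,-0.001],"angular":[0,0,0],"claw":0.2},{"slide":[-0.005,0.03,-0.001],"angular":[0,0,0],"claw":0.2},{"slide":[-0.004,0.025,0],"angular":[0,0,0],"claw":0.2},{"slide":[-0.002,0.012,0],"angular":[0,0,0],"claw":0.2},{"slide":[0,0,0],"angular":[0,0,0],"claw":0.2}]'
python3 go.py 438.5 -180 45 -5.8
```

```text
clock: 24.52
tool_pos: [433.9, -164.1, 92.5]
eef_rot: [-3.138, 0.138, 0.013]
wrist_force: [0.3, 0.6, -7.1]
opening: 29.4
t24.52 pos [ 433.9 -164.1   92.5] open 29.4 F [ 0.3  0.6 -7.1] q6 1.12
 turn(tool,deg) [0.  0.5 0.8] slide now [ 6.4 15.4 47.5] slide after turn [ 6.2 15.4 47.5]
```

```bash
python3 -m handwheel '[{"slide":[0.003,0.007,0.01],"angular":[0,0.5,0.8],"claw":0.2},{"slide":[0.003,0.007,0.013],"angular":[0,0,0],"claw":0.2},{"slide":[0,0,0.012],"angular":[0,0,0],"claw":0.2},{"slide":[0,0,0.008],"angular":[0,0,0],"claw":0.2},{"slide":[0,0,0],"angular":[0,0,0],"claw":0.2},{"slide":[0,0,0],"angular":[0,0,0],"claw":0.2}]'
python3 go.py 438.5 -180 14.6 -5.8
python3 - <<'E'
from h import *
s=grab_frame("side");t=grab_frame("top")
c=proj(s,(438,-180,25)).astype(int);print(c);save(s,"bp.png",(c[0]-65,c[1]-50,c[0]+65,c[1]+50),6)
E
```

```text
clock: 25.02
tool_pos: [436.7, -175.9, 46.0]
eef_rot: [-3.134, 0.149, 0.004]
wrist_force: [0.2, 0.1, -5.6]
opening: 29.9
t25.02 pos [ 436.7 -175.9   46. ] open 29.9 F [ 0.2  0.1 -5.6] q6 1.10
 turn(tool,deg) [-0.3  0.1  0.3] slide now [ 2.2  4.  31.4] slide after turn [ 2.2  3.9 31.4]
[286 360]
```

View pics/bp.png

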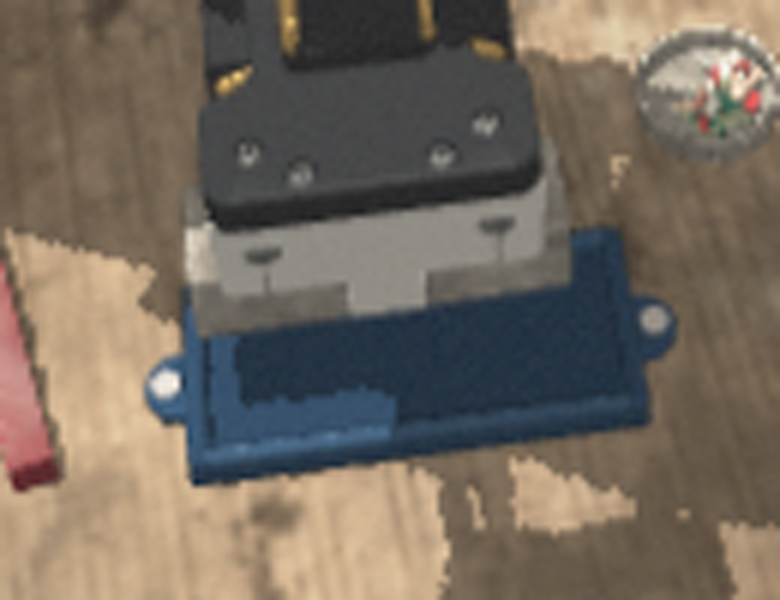

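```bash
python3 - <<'E'
from h import *
s=grab_frame("side");o=get_obs();z=o["tool_pos"][2]-8.6
P=lambda u,v,z: ray(s,221+u/6,310+v/6,z)
a=P(195,337,z);b=P(570,286,z);ang=lambda d:np.degrees(np.arctan2(d[1],d[0]))
m=(a+b)/2;y=ang(b-a);th=np.radians(y)
print("block",a,b,np.hypot(*(b-a)),y,"centre",m+15*np.array([-np.sin(th),np.cos(th)]),o["tool_pos"])
e=P(165,383,8);g=P(656,320,8);print("ears",(e+g)/2,ang(g-e),np.hypot(*(g-e)))
f=P(192,487,0);h=P(650,428,0);print("front bottom",f,h,np.hypot(*(h-f)),ang(h-f))
i=P(622,232,12);j=P(192,462,12);k=P(648,405,12);print("top rim BR,FL,FR",i,j,k,"centre",(i+j)/2,ang(k-j))
for q in(s,): 
  r=rect(q,"block_base",10,(438,-180));print(r)
E
```

```text
block [ 388.0262785  -186.94810637] [ 482.09221304 -195.96979602] 94.49757100189349 -5.478375771281837 centre [ 436.49129681 -176.52746668] [ 437.48316968 -176.59042083   46.90589926]
ears [ 441.92353199 -184.12918262] -6.087530637767136 128.312896001323
front bottom [ 380.6768703  -203.85106766] [ 497.25799345 -216.66663745] 117.28340506206216 -6.273241945322869
top rim BR,FL,FR [ 503.30415234 -164.51861342] [ 381.93617942 -204.57077897] [ 496.58414262 -217.57604914] centre [ 442.62016588 -184.54469619] -6.471771288613052
[]
```

Block centre (436.5,−176.5) and base centre (442,−183) in the same side view. Correcting, then lowering.

```bash
python3 go.py 441.5 -182.5 30 -6.3
python3 -m handwheel '[{"slide":[0.003,0.003,0.002],"angular":[0,0,0.3],"claw":0.2},{"slide":[0.002,0.003,0.006],"angular":[0,0,0],"claw":0.2},{"slide":[0,0,0.007],"angular":[0,0,0],"claw":0.2},{"slide":[0,0,0.002],"angular":[0,0,0],"claw":0.2},{"slide":[0,0,0],"angular":[0,0,0],"claw":0.2}]'
python3 go.py 441.5 -182.5 14.6 -6.3
```

```text
t25.22 pos [ 437.8 -176.9   47.2] open 29.5 F [-0.3 -0.8 -6.9] q6 1.10
 turn(tool,deg) [-0.2 -0.   0.8] slide now [ 4.2  5.3 17.2] slide after turn [ 4.3  5.2 17.2]
clock: 25.63
tool_pos: [445.1, -185.2, 30.9]
eef_rot: [3.137, -0.158, 0.009]
wrist_force: [0.5, 0.2, -6.7]
opening: 29.5
t25.63 pos [ 445.1 -185.2   30.9] open 29.5 F [ 0.5  0.2 -6.7] q6 1.09
 turn(tool,deg) [ 0.  -0.3  0.5] slide now [-4.  -2.3 16.3] slide after turn [-3.9 -2.3 16.3]
```

```bash
python3 -m handwheel '[{"slide":[-0.003,-0.002,0],"angular":[0,0,0.5],"claw":0.2},{"slide":[-0.001,0,0.002],"angular":[0,0,0],"claw":0.2},{"slide":[0,0,0],"angular":[0,0,0],"claw":0.2}]'
python3 go.py 441.5 -182.5 14.6 -6.3
python3 -m handwheel '[{"slide":[0,0,0.004],"angular":[0,0,0],"claw":0.2},{"slide":[0,0,0.004],"angular":[0,0,0],"claw":0.2}]'
python3 go.py 441.5 -182.5 14.6 -6.3
```

```text
clock: 25.88
tool_pos: [440.4, -182.3, 27.9]
eef_rot: [-3.136, 0.173, -0.006]
wrist_force: [0.7, 0.0, -6.4]
opening: 29.5
t25.88 pos [ 440.4 -182.3   27.9] open 29.5 F [ 0.7  0.  -6.4] q6 1.10
 turn(tool,deg) [-0.1 -0.2 -0. ] slide now [ 1.1  0.1 13.3] slide after turn [ 1.1  0.1 13.3]
clock: 26.05
tool_pos: [440.9, -182.6, 20.3]
eef_rot: [3.137, -0.173, 0.009]
wrist_force: [0.2, 0.1, -6.5]
opening: 29.7
t26.05 pos [ 440.9 -182.6   20.3] open 29.7 F [ 0.2  0.1 -6.5] q6 1.10
 turn(tool,deg) [-0.  -0.3 -0. ] slide now [ 0.5 -0.1  5.7] slide after turn [ 0.5 -0.1  5.7]
```

```bash
python3 -m handwheel '[{"slide":[0,0,0.003],"angular":[0,0,0],"claw":0.2}]'
python3 -m handwheel '[{"slide":[0,0,0.002],"angular":[0,0,0],"claw":0.2}]'
python3 -m handwheel '[{"slide":[0,0,0.001],"angular":[0,0,0],"claw":0.2}]'
python3 go.py 441.5 -182.5 14.6 -6.3
```

```text
clock: 26.13
tool_pos: [440.9, -182.5, 16.9]
eef_rot: [3.136, -0.173, 0.009]
wrist_force: [0.1, -0.6, -6.8]
opening: 30.3
clock: 26.22
tool_pos: [440.9, -182.4, 14.5]
eef_rot: [3.137, -0.173, 0.009]
wrist_force: [1.9, 1.2, 8.8]
opening: 29.6
clock: 26.3
tool_pos: [440.9, -182.4, 14.5]
eef_rot: [-3.136, 0.173, -0.007]
wrist_force: [-6.3, 3.1, 16.1]
opening: 29.7
t26.30 pos [ 440.9 -182.4   14.5] open 29.7 F [-6.3  3.1 16.1] q6 1.10
 turn(tool,deg) [-0.  -0.3 -0. ] slide now [ 0.6 -0.  -0.1] slide after turn [ 0.6 -0.  -0.1]
```

It seated at the predicted height (14.5) with floor contact. Release, retreat and go to the black tin.

```bash
python3 -m handwheel '[{"slide":[0,0,0],"angular":[0,0,0],"claw":0.4},{"slide":[0,0,0],"angular":[0,0,0],"claw":0.5},{"slide":[0,0,0],"angular":[0,0,0],"claw":0.5},{"slide":[0,0,-0.006],"angular":[0,0,0],"claw":0.6},{"slide":[0,0,-0.025],"angular":[0,0,0],"claw":0.9},{"slide":[0,0,-0.035],"angular":[0,0,0],"claw":0.9},{"slide":[0,0,-0.035],"angular":[0,0,0],"claw":0.9},{"slide":[0,0,0],"angular":[0,0,0],"claw":0.9}]'
python3 go.py 584 72 80 -6
python3 - <<'E'
from h import *
t=grab_frame("top");print(ray(t,308.3,230,16))
for m in find_in(t,"pitch_tin")[:3]:
  b=np.array(m["bbox"])*[640,480,640,480];print(m["p"],ray(t,(b[0]+b[2])/2,(b[1]+b[3])/2,12))
s=grab_frame("side")
for m in find_in(s,"pitch_tin")[:3]:
  b=np.array(m["bbox"])*[640,480,640,480];print(m["p"],b)
for m in find_in(s,"bench_block")[:2]: print(m["p"],np.array(m["bbox"])*[640,480,640,480],[proj(s,p) for p in((390,-160,30),(490,-200,6))])
E
```

```text
clock: 26.97
tool_pos: [444.3, -185.1, 124.1]
eef_rot: [3.133, -0.173, 0.019]
wrist_force: [1.8, -0.7, -0.3]
opening: 76.8
t26.97 pos [ 444.3 -185.1  124.1] open 76.8 F [ 1.8 -0.7 -0.3] q6 1.10
 turn(tool,deg) [ 0.2 -0.7 -0.3] slide now [ 109.9 -271.1   44.5] slide after turn [ 112.  -270.3   44.1]
[580.63936262  74.53736724]
0.83 [581.66413694  73.18021339]
0.79 [565.4028237  327.26348216]
0.68 [464.58321684 192.29916468]
0.86 [319.168 232.416 349.312 261.408]
0.53 [299.328 169.488 313.92  189.984]
0.97 [259.008 347.088 320.128 383.184] [array([253.03038254, 354.62240585]), array([322.07256145, 371.06547424])]
```

```bash
python3 -m handwheel '[{"slide":[0.008,-0.02,0.002],"angular":[0,-0.7,0],"claw":0.9},{"slide":[0.012,-0.03,0.004],"angular":[0,0,0],"claw":0.9},{"slide":[0.012,-0.03,0.004],"angular":[0,0,0],"claw":0.9},{"slide":[0.012,-0.03,0.004],"angular":[0,0,0],"claw":0.9},{"slide":[0.012,-0.03,0.004],"angular":[0,0,0],"claw":0.9},{"slide":[0.012,-0.03,0.004],"angular":[0,0,0],"claw":0.9},{"slide":[0.012,-0.03,0.004],"angular":[0,0,0],"claw":0.9},{"slide":[0.012,-0.03,0.004],"angular":[0,0,0],"claw":0.9}]'
python3 -m handwheel '[{"slide":[0.01,-0.024,0.002],"angular":[0,0,0],"claw":0.9},{"slide":[0.004,-0.01,0],"angular":[0,0,0],"claw":0.9},{"slide":[0,0,0],"angular":[0,0,0],"claw":0.9},{"slide":[0,0,0],"angular":[0,0,0],"claw":0.9}]'
python3 go.py 582.5 74 45 -6
```

```text
clock: 27.88
tool_pos: [547.8, 42.5, 68.6]
eef_rot: [-3.127, 0.194, 0.065]
wrist_force: [0.0, -0.9, 0.7]
opening: 84.7
clock: 28.22
tool_pos: [561.6, 81.5, 57.0]
eef_rot: [-3.127, 0.182, 0.089]
wrist_force: [0.1, -0.5, -0.1]
opening: 84.5
t28.22 pos [561.6  81.5  57. ] open 84.5 F [ 0.1 -0.5 -0.1] q6 1.67
 turn(tool,deg) [-0.3  3.3 -0.6] slide now [22.3  5.1 10.7] slide after turn [21.6  5.3 12. ]
```

```bash
python3 -m handwheel '[{"slide":[0.007,0.002,0],"angular":[-0.3,1.7,-0.6],"claw":0.9},{"slide":[0.007,0.002,0.003],"angular":[0,1.6,0],"claw":0.9},{"slide":[0.007,0.001,0.005],"angular":[0,0,0],"claw":0.9},{"slide":[0,0,0],"angular":[0,0,0],"claw":0.9},{"slide":[0,0,0],"angular":[0,0,0],"claw":0.9}]'
python3 go.py 582.5 74 8 -6
```

```text
clock: 28.63
tool_pos: [577.7, 67.3, 45.3]
eef_rot: [3.133, -0.174, -0.01]
wrist_force: [0.0, 0.3, -0.3]
opening: 84.6
t28.63 pos [577.7  67.3  45.3] open 84.6 F [ 0.   0.3 -0.3] q6 1.65
 turn(tool,deg) [ 0.2  0.3 -0.3] slide now [ 4.3 -7.3 37.3] slide after turn [ 4.1 -7.1 37.3]
```

```bash
python3 -m handwheel '[{"slide":[0.003,-0.004,0.002],"angular":[0,0,0],"claw":0.9},{"slide":[0.001,-0.003,0.005],"angular":[0,0,0],"claw":0.9},{"slide":[0,0,0],"angular":[0,0,0],"claw":0.9},{"slide":[0,0,0],"angular":[0,0,0],"claw":0.9}]'
python3 go.py 582.5 74 8 -6
python3 - <<'E'
from h import *
s=grab_frame("side")
c=proj(s,(582,74,10)).astype(int);print(c);save(s,"tn.png",(c[0]-45,c[1]-40,c[0]+45,c[1]+35),6)
E
```

```text
clock: 28.97
tool_pos: [582.7, 72.4, 37.9]
eef_rot: [3.133, -0.179, -0.011]
wrist_force: [0.1, -0.7, -0.7]
opening: 84.3
t28.97 pos [582.7  72.4  37.9] open 84.3 F [ 0.1 -0.7 -0.7] q6 1.66
 turn(tool,deg) [ 0.2  0.4 -0.5] slide now [-0.2 -1.7 29.8] slide after turn [-0.4 -1.5 29.9]
[333 246]
```

View pics/tn.png

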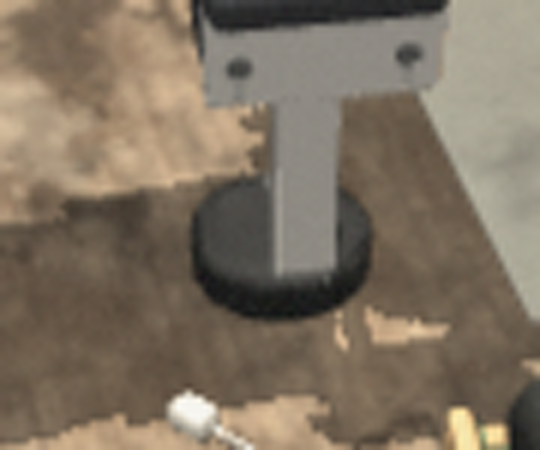

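The tin's extents are crop columns 192–372 and its front bottom is at row 319. Computing its centre numerically.

```bash
python3 - <<'E'
from h import *
s=grab_frame("side");P=lambda u,v,z: ray(s,288+u/6,206+v/6,z)
print("front bottom",P(280,319,0),"L,R at z8",P(192,250,8),P(372,250,8))
d=np.array(s["world_from_camera"])[:2,3]-np.array([583,73]);d/=np.hypot(*d)
print("centre",P(280,319,0)-30.5*d)
r=pinpoint(s,"pitch_tin")[0];print(r["p"],ray(s,r["location"][0]*640,r["location"][1]*480,0))
E
```

```text
front bottom [577.67968077  47.25753327] L,R at z8 [555.76522207  79.54599055] [614.20097083  63.70051793]
centre [585.63059519  76.70295668]
0.71 [474.98595866 203.62995622]
```

```bash
python3 -m handwheel '[{"slide":[0.001,-0.002,0.006],"angular":[0,0,0],"claw":0.9},{"slide":[0,0,0.008],"angular":[0,0,0],"claw":0.9},{"slide":[0,0,0.007],"angular":[0,0,0],"claw":0.9},{"slide":[0,0,0.003],"angular":[0,0,0],"claw":0.9},{"slide":[0,0,0],"angular":[0,0,0],"claw":0.9}]' 20
python3 go.py 583.5 74.5 8 -6
```

```text
clock: 29.53
tool_pos: [583.7, 74.9, 11.7]
eef_rot: [3.133, -0.177, -0.011]
wrist_force: [-0.7, -0.1, -0.3]
opening: 84.7
t29.53 pos [583.7  74.9  11.7] open 84.7 F [-0.7 -0.1 -0.3] q6 1.67
 turn(tool,deg) [ 0.2  0.4 -0.5] slide now [-0.1  0.4  3.7] slide after turn [-0.1  0.4  3.7]
```

```bash
python3 -m handwheel '[{"slide":[0,0,0.003],"angular":[0,0,0],"claw":0.8},{"slide":[0,0,0.001],"angular":[0,0,0],"claw":0.7},{"slide":[0,0,0],"angular":[0,0,0],"claw":0.6},{"slide":[0,0,0],"angular":[0,0,0],"claw":0.55},{"slide":[0,0,0],"angular":[0,0,0],"claw":0.55},{"slide":[0,0,0],"angular":[0,0,0],"claw":0.55}]' 25
python3 go.py 583.5 74.5 8 -6
python3 -m handwheel '[{"slide":[0,0,-0.005],"angular":[0,0,0],"claw":0.55},{"slide":[0,0,-0.01],"angular":[0,0,0],"claw":0.55},{"slide":[0,0,-0.02],"angular":[0,0,0],"claw":0.55},{"slide":[0,0,-0.025],"angular":[0,0,0],"claw":0.55},{"slide":[0,0,-0.015],"angular":[0,0,0],"claw":0.55},{"slide":[0,0,0],"angular":[0,0,0],"claw":0.55}]'
python3 go.py 640 -202 95 -6
```

```text
clock: 30.03
tool_pos: [582.8, 74.8, 6.2]
eef_rot: [3.133, -0.177, -0.014]
wrist_force: [0.2, -0.3, -1.5]
opening: 60.0
t30.03 pos [582.8  74.8   6.2] open 60.0 F [ 0.2 -0.3 -1.5] q6 1.67
 turn(tool,deg) [ 0.2  0.5 -0.5] slide now [ 0.7  0.2 -1.8] slide after turn [ 0.7  0.2 -1.8]
clock: 30.53
tool_pos: [581.5, 75.1, 85.1]
eef_rot: [3.133, -0.177, -0.021]
wrist_force: [1.6, -0.5, -1.4]
opening: 59.5
t30.53 pos [581.5  75.1  85.1] open 59.5 F [ 1.6 -0.5 -1.4] q6 1.67
 turn(tool,deg) [ 0.3  0.8 -0.5] slide now [ 89.3 268.8  -9.9] slide after turn [ 87.2 269.5  -9.9]
```

```bash
python3 -m handwheel '[{"slide":[0.006,0.018,-0.005],"angular":[0.3,0.8,-0.5],"claw":0.55},{"slide":[0.009,0.028,-0.005],"angular":[0,0,0],"claw":0.55},{"slide":[0.009,0.028,-0.002],"angular":[0,0,0],"claw":0.55},{"slide":[0.009,0.028,-0.001],"angular":[0,0,0],"claw":0.55},{"slide":[0.009,0.028,-0.001],"angular":[0,0,0],"claw":0.55},{"slide":[0.009,0.028,-0.001],"angular":[0,0,0],"claw":0.55},{"slide":[0.009,0.028,-0.001],"angular":[0,0,0],"claw":0.55},{"slide":[0.009,0.028,-0.001],"angular":[0,0,0],"claw":0.55}]'
python3 -m handwheel '[{"slide":[0.009,0.026,0],"angular":[0,0,0],"claw":0.55},{"slide":[0.006,0.018,0],"angular":[0,0,0],"claw":0.55},{"slide":[0.003,0.01,0],"angular":[0,0,0],"claw":0.55},{"slide":[0,0,0],"angular":[0,0,0],"claw":0.55},{"slide":[0,0,0],"angular":[0,0,0],"claw":0.55}]'
python3 go.py 640 -202 45 -6
```

```text
clock: 31.2
tool_pos: [628.4, -145.3, 103.4]
eef_rot: [-3.134, 0.144, -0.004]
wrist_force: [0.4, 0.6, -0.6]
opening: 59.8
clock: 31.62
tool_pos: [640.6, -210.1, 101.0]
eef_rot: [-3.134, 0.157, -0.002]
wrist_force: [0.5, 0.1, -1.7]
opening: 59.5
t31.62 pos [ 640.6 -210.1  101. ] open 59.5 F [ 0.5  0.1 -1.7] q6 1.22
 turn(tool,deg) [-0.2 -0.   0.3] slide now [-1.4 -7.8 56. ] slide after turn [-1.4 -8.  56. ]
```

```bash
python3 -m handwheel '[{"slide":[-0.001,-0.004,0.008],"angular":[0,0,0.3],"claw":0.55},{"slide":[0,-0.003,0.013],"angular":[0,0,0],"claw":0.55},{"slide":[0,0,0.014],"angular":[0,0,0],"claw":0.55},{"slide":[0,0,0.01],"angular":[0,0,0],"claw":0.55},{"slide":[0,0,0.004],"angular":[0,0,0],"claw":0.55},{"slide":[0,0,0],"angular":[0,0,0],"claw":0.55}]'
python3 go.py 640 -202 10 -6
python3 - <<'E'
from h import *
o=get_obs();z=o["tool_pos"][2]-6.3
s=grab_frame("side");t=grab_frame("top")
for k,zz in(("pitch_tin",z),("cork_ring",0)):
  for nm,g in(("s",s),("t",t)):
    for r in pinpoint(g,k)[:1]: print(nm,k,r["p"],ray(g,r["location"][0]*640,r["location"][1]*480,zz))
c=proj(s,(640,-202,20)).astype(int);print(c);save(s,"tp.png",(c[0]-55,c[1]-50,c[0]+55,c[1]+50),6)
E
```

```text
clock: 32.12
tool_pos: [637.9, -192.5, 45.5]
eef_rot: [-3.13, 0.154, 0.006]
wrist_force: [0.2, 0.6, -1.6]
opening: 60.0
t32.12 pos [ 637.9 -192.5   45.5] open 60.0 F [ 0.2  0.6 -1.6] q6 1.24
 turn(tool,deg) [-0.4  0.3  0.4] slide now [ 3.2  9.5 35.4] slide after turn [ 3.1  9.2 35.5]
s pitch_tin 0.92 [555.52021647 274.36884366]
t pitch_tin 0.92 [562.31151124 322.26300438]
s cork_ring 0.88 [ 640.76652877 -200.01572657]
t cork_ring 0.69 [ 637.30498776 -198.14819269]
[413 346]
```

View pics/tp.png

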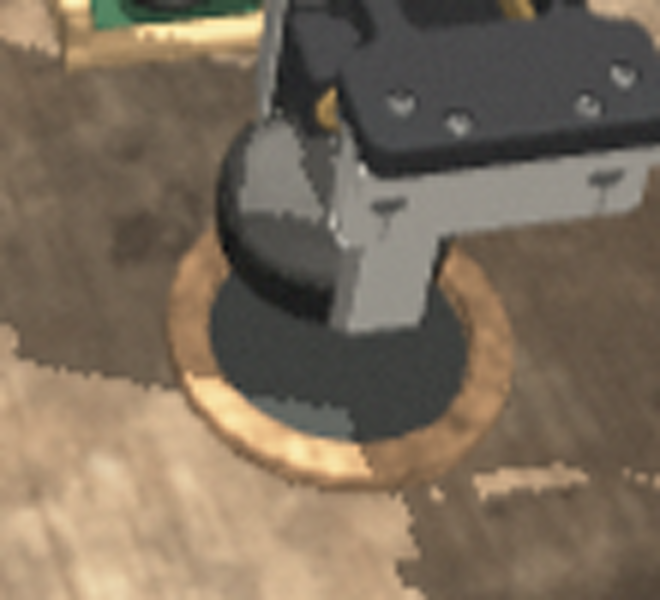

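The tin shows left of the fingers, with its left edge at crop column 218. I'll compute its offset in the grip.

```bash
python3 - <<'E'
from h import *
s=grab_frame("side");o=get_obs();print(o["tool_pos"])
zb=o["tool_pos"][2]-6.3;P=lambda u,v,z: ray(s,358+u/6,296+v/6,z)
L=P(218,200,zb+8);C=np.array(s["world_from_camera"])[:2,3]
# fit centre by projecting tin wall silhouettes: candidates TCP + k along tool x
ax=R.from_rotvec(o["eef_rot"]).apply([1,0,0])
for k in(-14,-10,-7,-4,0,4):
    c=np.array(o["tool_pos"])+k*ax; a=np.linspace(0,6.28,200)
    pts=np.array([proj(s,(c[0]+30.5*np.cos(q),c[1]+30.5*np.sin(q),z)) for q in a for z in(zb,zb+16)])
    pts=(pts-[358,296])*6
    print(k,"left",pts[:,0].min(),"bottom",pts[:,1].max(),"bottom at u",pts[pts[:,1].argmax(),0])
c=o["tool_pos"];fy=R.from_rotvec(o["eef_rot"]).apply([0,1,0])
print("tip near outer",(proj(s,np.array(c)+fy*30)-[358,296])*6,(proj(s,np.array(c)+fy*42)-[358,296])*6)
print("ring L,R,front,back",P(168,330,9),P(512,345,9),P(365,470,9))
a=np.linspace(0,6.28,200);pp=(np.array([proj(s,(640+46*np.cos(q),-202+46*np.sin(q),9)) for q in a])-[358,296])*6
print("pred ring bbox",pp.min(0),pp.max(0))
E
```

```text
[ 640.24001169 -195.06499404   48.97483491]
-14 left 164.96674676852808 bottom 332.19526915585243 bottom at u 296.89888366647745
-10 left 179.86313205022498 bottom 330.13969873106794 bottom at u 312.2779217322776
-7 left 191.0235344069273 bottom 328.5994461555324 bottom at u 323.80153712608603
-4 left 202.17541399110542 bottom 327.0604136041484 bottom at u 335.31602473831185
0 left 217.0313459892045 bottom 325.0102655135595 bottom at u 350.6544948512951
4 left 231.8721668307885 bottom 322.96228035079196 bottom at u 365.976782716814
tip near outer [372.34682768 307.3766328 ] [386.94960353 346.89764818]
ring L,R,front,back [ 597.91729793 -191.73596357] [ 684.30191313 -219.33125453] [ 631.6865058  -245.01840487]
pred ring bbox [156.98343111 190.97080921] [506.32504036 477.76400837]
```

The tin is centred on the grip axis (k≈0). Target ring centre is (641,−202). Moving over it and lowering.

```bash
python3 go.py 641 -202 25 -6
python3 -m handwheel '[{"slide":[0.001,0.004,0.002],"angular":[-0.3,0.2,0.3],"claw":0.55},{"slide":[0,0.003,0.006],"angular":[0,0,0],"claw":0.55},{"slide":[0,0,0.007],"angular":[0,0,0],"claw":0.55},{"slide":[0,0,0.002],"angular":[0,0,0],"claw":0.55},{"slide":[0,0,0],"angular":[0,0,0],"claw":0.55}]'
python3 go.py 641 -202 10.3 -6
```

```text
t32.47 pos [ 640.2 -195.1   49. ] open 59.8 F [-0.6 -0.3 -1.6] q6 1.24
 turn(tool,deg) [-0.3 -0.1  0.3] slide now [ 1.4  7.  23.9] slide after turn [ 1.5  6.8 24. ]
clock: 32.88
tool_pos: [642.0, -204.6, 32.4]
eef_rot: [3.135, -0.168, 0.014]
wrist_force: [-0.3, -0.1, -0.8]
opening: 59.8
t32.88 pos [ 642.  -204.6   32.4] open 59.8 F [-0.3 -0.1 -0.8] q6 1.24
 turn(tool,deg) [ 0.1 -0.5 -0.1] slide now [-1.4 -2.5 22.1] slide after turn [-1.2 -2.5 22.1]
```

```bash
python3 -m handwheel '[{"slide":[-0.001,-0.002,0.004],"angular":[0,-0.5,0],"claw":0.55},{"slide":[0,0,0.005],"angular":[0,0,0],"claw":0.55},{"slide":[0,0,0.002],"angular":[0,0,0],"claw":0.55},{"slide":[0,0,0],"angular":[0,0,0],"claw":0.55}]'
python3 go.py 641 -202 10.3 -6
```

```text
clock: 33.22
tool_pos: [640.5, -202.1, 19.2]
eef_rot: [3.136, -0.168, -0.003]
wrist_force: [0.1, 0.3, -0.8]
opening: 59.8
t33.22 pos [ 640.5 -202.1   19.2] open 59.8 F [ 0.1  0.3 -0.8] q6 1.25
 turn(tool,deg) [ 0.1  0.1 -0.1] slide now [ 0.5 -0.1  8.9] slide after turn [ 0.5 -0.1  8.9]
```

```bash
python3 -m handwheel '[{"slide":[0,0,0.003],"angular":[0,0,0],"claw":0.55},{"slide":[0,0,0.003],"angular":[0,0,0],"claw":0.55}]'
python3 -m handwheel '[{"slide":[0,0,0.002],"angular":[0,0,0],"claw":0.55}]'
python3 -m handwheel '[{"slide":[0,0,0.001],"angular":[0,0,0],"claw":0.55}]'
python3 go.py 641 -202 10.3 -6
```

```text
clock: 33.38
tool_pos: [640.9, -202.0, 13.1]
eef_rot: [3.136, -0.168, -0.002]
wrist_force: [-0.3, 0.0, -1.4]
opening: 59.4
clock: 33.47
tool_pos: [640.9, -202.0, 10.8]
eef_rot: [3.136, -0.168, -0.002]
wrist_force: [-0.1, 1.1, -1.4]
opening: 59.6
clock: 33.55
tool_pos: [640.9, -201.9, 10.2]
eef_rot: [3.136, -0.167, -0.003]
wrist_force: [-3.0, 1.2, 7.3]
opening: 60.1
t33.55 pos [ 640.9 -201.9   10.2] open 60.1 F [-3.   1.2  7.3] q6 1.25
 turn(tool,deg) [ 0.1  0.1 -0.1] slide now [ 0.1  0.1 -0.1] slide after turn [ 0.1  0.1 -0.1]
```

Contact came exactly at the predicted seated height (10.2). Release, back off, then do the final checks.

```bash
python3 -m handwheel '[{"slide":[0,0,0],"angular":[0,0,0],"claw":0.68},{"slide":[0,0,0],"angular":[0,0,0],"claw":0.75},{"slide":[0,0,0],"angular":[0,0,0],"claw":0.8},{"slide":[0,0,-0.005],"angular":[0,0,0],"claw":0.85},{"slide":[0,0,-0.02],"angular":[0,0,0],"claw":0.9},{"slide":[0,0,-0.035],"angular":[0,0,0],"claw":0.9},{"slide":[0,0,-0.04],"angular":[0,0,0],"claw":0.9},{"slide":[0,0,-0.04],"angular":[0,0,0],"claw":0.9}]'
python3 -m handwheel '[{"slide":[-0.02,0,-0.02],"angular":[0,0,0],"claw":0.9},{"slide":[-0.03,0.02,-0.02],"angular":[0,0,0],"claw":0.9},{"slide":[-0.035,0.02,-0.01],"angular":[0,0,0],"claw":0.9},{"slide":[-0.035,0.02,0],"angular":[0,0,0],"claw":0.9},{"slide":[-0.035,0.02,0],"angular":[0,0,0],"claw":0.9},{"slide":[-0.035,0.02,0],"angular":[0,0,0],"claw":0.9},{"slide":[-0.035,0.02,0],"angular":[0,0,0],"claw":0.9},{"slide":[-0.035,0.02,0],"angular":[0,0,0],"claw":0.9}]'
python3 -m handwheel '[{"slide":[-0.02,0.035,0],"angular":[0,0,0],"claw":0.9},{"slide":[-0.02,0.035,0],"angular":[0,0,0],"claw":0.9},{"slide":[-0.01,0.035,0],"angular":[0,0,0],"claw":0.9},{"slide":[-0.01,0.035,0],"angular":[0,0,0],"claw":0.9},{"slide":[0,0.02,0],"angular":[0,0,0],"claw":0.9},{"slide":[0,0,0],"angular":[0,0,0],"claw":0.9},{"slide":[0,0,0],"angular":[0,0,0],"claw":0.9}]'
python3 go.py 400 -400 200 -6
python3 - <<'E'
from h import *
s=grab_frame("side");t=grab_frame("top")
Z=dict(bench_block=6,pitch_tin=4,lens_loupe=6,brown_handle=4)
for k in "bench_block pitch_tin lens_loupe brown_handle brass_tin scrap_tin".split():
  for nm,g in(("s",s),("t",t)):
    print(nm,k,[(round(r["p"],2),ray(g,r["location"][0]*640,r["location"][1]*480,Z.get(k,0)).round(1)) for r in pinpoint(g,k)[:4]])
a=s["color"][225:405,230:470,::-1];b=t["color"][180:345,275:460,::-1]
a=cv2.resize(a,None,fx=3.3,fy=3.3,interpolation=cv2.INTER_CUBIC);cv2.imwrite("pics/fin.png",a)
cv2.imwrite("pics/fint.png",cv2.resize(b,None,fx=3.6,fy=3.6,interpolation=cv2.INTER_CUBIC))
E
```

```text
clock: 34.22
tool_pos: [634.0, -198.8, 143.6]
eef_rot: [-3.13, 0.168, 0.035]
wrist_force: [1.6, -0.6, 0.5]
opening: 84.6
clock: 34.88
tool_pos: [368.0, -316.7, 217.8]
eef_rot: [3.125, -0.146, 0.024]
wrist_force: [0.0, -1.4, 0.2]
opening: 84.2
clock: 35.47
tool_pos: [280.1, -479.1, 224.7]
eef_rot: [3.114, -0.161, 0.028]
wrist_force: [0.7, 0.5, -0.3]
opening: 84.5
t35.47 pos [ 280.1 -479.1  224.7] open 84.5 F [ 0.7  0.5 -0.3] q6 0.47
 turn(tool,deg) [ 1.3 -1.1  0.1] slide now [110.6 -91.6  24.8] slide after turn [111.  -91.2  24.7]
s bench_block [(0.61, array([ 442.7, -185.5])), (0.18, array([639.9, -59.7]))]
t bench_block [(0.95, array([ 446.6, -177.8]))]
s pitch_tin [(0.96, array([ 639.8, -202.4])), (0.93, array([569. , 339.7])), (0.65, array([476.6, 196.9])), (0.61, array([476.7, 282.8]))]
t pitch_tin [(0.78, array([569.1, 332.2])), (0.72, array([468.7, 295.7])), (0.68, array([ 650.8, -204.4])), (0.58, array([463.9, 196.5]))]
s lens_loupe []
t lens_loupe [(0.69, array([632.8, -69.8])), (0.65, array([ 631.9, -197.7]))]
s brown_handle [(0.83, array([454.9,  89.9]))]
t brown_handle [(0.53, array([447.5,  88.2]))]
s brass_tin [(0.67, array([448.1, -37.8])), (0.3, array([637.3, -48.5])), (0.29, array([ 438.9, -179.8]))]
t brass_tin [(0.66, array([447.8, -40.4]))]
s scrap_tin [(0.68, array([639.7, -49.9])), (0.61, array([ 542.5, -118. ])), (0.25, array([644.5, -51.9]))]
t scrap_tin [(0.61, array([ 532.8, -126.2]))]
```

View pics/fin.png

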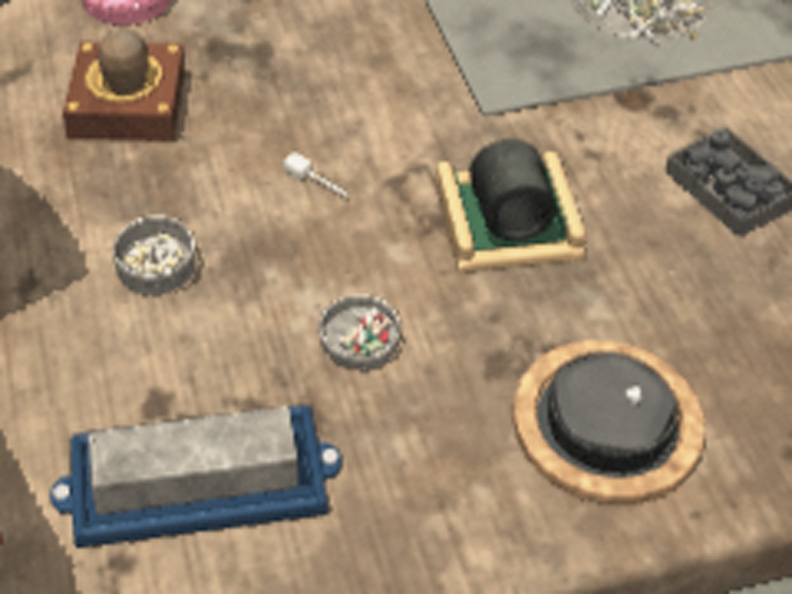

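The picture shows all four tools in their seats and both small tins standing. Last, a numeric check of the loupe's fit in y from the top view.

```bash
python3 - <<'E'
from h import *
t=grab_frame("top");s=grab_frame("side")
for z in(27,40):print(rect(t,"lens_loupe",z,(638,-62)))
print(rect(t,"loupe_cradle",15,(638,-62)))
# front-bottom edge and back-top edge of barrel from the side picture just viewed
P=lambda u,v,z: ray(s,230+u/3.3,225+v/3.3,z).round(1)
print("loupe front bottom",P(518,241,6),"back top",P(508,140,48),"pocket back-left",P(455,172,9),"front lip outer bottom L,R",P(461,270,0),P(584,257,0))
E
```

```text
[]
[]
[(0.66, array([637.4, -59.1]), array([69.7, 72.3]), 82.9)]
loupe front bottom [639.8 -82.2] back top [643.9 -46.4] pocket back-left [622.3 -25.9] front lip outer bottom L,R [605.2 -89. ] [672.7 -97.3]
```

```bash
python3 -c "
from plant import *;print(finish_job());print(get_obs()['clock'])"
```

```text
the job is handed in; nothing more can be done
None
the job is handed in; nothing more can be done
```

All four tools are in their seats and the job is handed in, at about 35.6 s on the robot's clock. I moved the loupe to the cradle first, then the handle to the socket, the steel block to the blue base and the black pitch tin to the cork ring.

**Seating:** Each tool was lowered until the wrist force showed contact near its seated height, and no wrist reading went above about 21 N. The block and tin touched within about 0.2 mm of the expected height. The handle touched 1–2 mm below it, and the loupe about 1 mm above it. After release, the last side picture shows all four sitting in their seats. Both small tins are standing where they were, and the gripper is clear.

**Checks that failed or disagreed:**
- **Loupe:** The networks did not find it in the last side picture. The top view put it about 8 mm further to the robot's right and 6 mm closer than my own measurement from the side picture. I went by mine, which puts it inside the pocket (barrel centre y about −61, cradle centre −58 to −61).
- **Tin:** The last top-view reading put it about 10 mm off the ring centre. The side reading was within 1 mm and the side picture agrees with it.
- **First loupe grasp:** The arm wandered about 15 mm off while the fingers were closing. I reopened, re-centred and gripped again without disturbing anything else.
- **Picture budget:** I viewed 19 pictures against a budget of 14.

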